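Seat the glass plate in the drawdown bed and set up the film applicator

TASK

Get the drawdown bed ready for a coating: with shut fingertips press on top of the glass plate, gently (it cracks above 25 N), and drag it back towards the stop until it is fully home under the hold-down lip and the brass spring catch has sprung up behind it. Then stand the film applicator upright on the glass between the two rails, square across the bed and centred on the red start marks (either way round), set it down softly and let go. Leave the jar, vial, spatula and micrometer where they are.

Things in the scene. Friction and masses are not known exactly. Their poses are not given: they have to be found in the camera images.
- bed: drawdown bed, fixed to the worktop: aluminium channel 276 mm long (x), 166 mm wide (y). Origin on the worktop, z up, +x points away from the stop, so the plate is dragged along the bed's -x. Channel floor at z = 18 mm. Side rails along x, inner faces at y = +-63.5 mm, outer +-81 mm, tops at z = 29 mm. The bar across the far end has its face at x = +108 mm, top at z = 29 mm
- stop (a point): foot of the dark stop bar's face at the bed's near end, on the centre line (bed x = -130 mm, z = 18 mm). A hold-down lip over it reaches 14 mm further in (to bed x = -116 mm), underside 11 mm and top 16 mm above this point; two black thumb nuts on the lip's ends (bed x = -134, y = +-70 mm) stand 28 mm above this point
- plate: loose glass coating plate, pale green-white, 190 (x) x 124 (y) x 8 mm, about 0.5 kg, flat in the channel, 1.5 mm play to each rail, top 3 mm below the rails' tops. Origin: centre of its underside, axes along the bed's. It starts 32 to 45 mm short of home, near the far bar. Fully home its near edge touches the stop: origin at bed x = -35 mm, far edge at +60 mm
- plate_top (a point): centre of the glass's upper face. Glass slides on the bed with a friction of about 0.3; shut fingertips (friction about 0.6) that press down with 9 to 18 N carry it along, lighter ones slip over it; above 25 N it cracks. It lies on hard metal: touching it faster than about 10 mm/s or a few millimetres too deep is already too much, so feel the force
- catch (a joint): travel (m) of the brass spring catch, a block 16 mm wide in the channel floor on the centre line, face at bed x = +62 mm: about 0.0045 while the plate covers it and holds it down, 0 when it has sprung up 4.5 mm behind the plate's far edge, which happens only in the last 2 mm before the stop. Its spring is weak (about 1 N)
- start_line (a point): point on the bed's centre line between the red marks on the two rails, at the height of the glass's upper face (bed x = +30 mm, y = 0, z = 26 mm); the applicator's centre belongs over it. Dropped from a few millimetres or rammed down (over 60 N on the glass) it would crack the glass; lower it slower than about 30 mm/s
- applicator_mid (a point): centre of the loose film applicator, grey metal, 45 (x) x 112 (y) x 64 mm, 0.62 kg, standing upright; this point is 32 mm above its feet, y along its length. It is best gripped at mid-length across its blade and crossbar: 34 mm wide (x from -15 to +19 mm), 20 to 31 mm above its feet
- applicator: the same applicator, origin under its centre, z up, y along its length. Solid end cheeks (|y| 44 to 56 mm, |x| to 22 mm, 36 mm high) joined by a blade (x -15 to -9 mm, 1 to 31 mm high) and a crossbar (x 9 to 19 mm, 20 to 32 mm high). Two round knobs, 15 mm across, stand on the blade at x = -12, y = +-30 mm, tops at 64 mm
- jar: loose screw-cap jar with dark slurry, 52 mm across, 62 mm high, origin under its centre; a bystander
- vial: loose sample vial with a black cap, 21 mm across, 53 mm high, origin under its centre; a bystander
- spatula: loose steel lab spatula, 182 mm long (y), 11 mm wide, lying flat, origin under its centre; a bystander
- micrometer: loose outside micrometer, 154 mm long (y), 64 mm wide, lying flat, origin under its centre; a bystander
There are look-alikes about, which are no part of the job. What is meant by the applicator is not purple, and is the larger of those in its own colour.

How it is judged (in metres and radians):
On the way, in this order (a step that is already met when the one before it is completed fails the run):
1. the glass plate is fully home: against the stop (within 3 mm), flat, with the brass catch up behind it (x of plate in the frame of bed below -0.032 m and value of joint catch below 0.0015 m and angle between plate's own z axis and vertical below 0.03 rad), for 0.2 s.
2. the film applicator stands upright on the glass, square across the bed between the rails, centred on the start marks (x of applicator_mid in the frame of bed between 0.022 and 0.038 m and z of applicator_mid in the frame of bed between 0.0555 and 0.0593 m and angle between the y axis of applicator and the y axis of bed, either way round below 0.1 rad and angle between applicator's own z axis and vertical below 0.03 rad), for 0.2 s.
At the end, for the whole second after the job is handed in: plate within 3 mm of the stop with the catch up (under 1.5 mm pressed); applicator released and still, upright on the glass within 8 mm of the start marks along the bed, between the rails, square to it within 0.1 rad (all of step 1 and all of step 2 and contact force between each of the arm, the fingers and applicator below 0.1 N and linear speed of each of applicator, plate below 0.02 m/s); the robot touches nothing.
It fails at once if the robot presses on the glass plate with more than 25 N (contact force between any of the fingers, the arm and plate above 25 N).
It fails at once if the applicator bears on the glass with more than 60 N (dropped or rammed) (contact force between applicator and plate above 60 N).
It fails at once if the jar, vial, spatula or micrometer is moved more than 20 mm (distance of any of jar, vial, spatula, micrometer from where it was at the start of the episode above 0.02 m).
It also fails if it takes over 67 s, if anything falls off the work surface, if the arm or the gripper's body presses on something with over 40 N, if the wrist force passes 120 N, or if a joint passes its speed limit or range.

ROBOT

A 6-joint arm with a two-finger parallel gripper is mounted at the origin on a cart in front of the work surface, level with it; the furniture and walls round the work are solid. World frame = base frame: x ahead of the robot, y to its left, z up, the work surface at z = 0. Lengths are in mm, angles in rad, forces in N, time in s.
With the tool pointing down it reaches from about 350 to 875 mm from the base axis. Payload 4.2 kg.
Tool frame: the origin (TCP) lies at the very end of the fingers, on their centre line; the grasp point (between the pads) lies 19 mm behind it; z points along the fingers, y is the line along which they close (so a half turn about z gives the same grasp; the last joint's range is limited). The gripper opens to 87 mm and grips with 3 to 60 N. Pads are 19 mm wide; open, the fingers measure 117 mm over their backs; the gripper's body (75 mm by 190 mm) begins 51 mm behind the grasp point.
Start: joints at [-0.846, 0.385, 0.008, 0, -1.194, -0.259], TCP at [280.722, -558.385, 188.55] pointing down, gripper open.
Joint ranges: [-3.14, 3.14], [-1.21, 2.06], [-1.07, 1.41], [-3.16, 2.05], [-2.99, -0.16], [-3.1, 3.1]. Speed limits (rad/s): [2.79, 2.79, 3.14, 3.14, 3.14, 3.14].

INTERFACE

Orientations are given as a unit quaternion [x, y, z, w].
In Python, from rig import bot, optics gives the robot as it stands. The module is installed in compiled form; this text tells all that it offers.
- The arm moves only by the tool move_arm, never from a script. Its arguments are lists of equal length, an entry for each row: "delta_rot": the turn, a rotation vector about the tool's x, y, z in rad, a list of three; "dp": the shift along the tool's x, y, z in m, a list of three; "fingers": the closure in counts, from 0 (fully open) to 255 (shut). In form: {"delta_rot": [[wx, wy, wz], ...], "dp": [[dx, dy, dz], ...], "fingers": [fingers, ...]}. A call has 1 to 8 rows; each row shifts and turns the commanded pose from where the row before left it, along the tool's axes as they then stand; what a row does not reach is not made up. A row lasts 1/10 s, in which the tool goes at most 50 mm and 8.59 degrees, less where a joint would pass 70% of its speed; a pose out of reach is approached as far as the arm can. A call with a gripper value outside its range is refused whole. The fingers move at their own pace and stop on an object; the grip force is fixed at half the most. Time passes only in rows, so rows that do not move let the fingers close. It gives the time, the measured TCP pose, the force, the opening and the grip force at its end, in the units of the state.
- bot.get_state(): the state, without advancing time (a new reading comes with each control period).
- optics.camera(name): name is "scene" or "side" or "wrist"; returns a dict with "img" (480x640x3 uint8, red, green, blue), "mtx" (3x3 intrinsics, pixels), "k1" (the pictures are not rectified: a ray, as slopes to the right and down, at radius r is drawn at 1 + k1 r^2 times it, then the intrinsics apply), "R" (3x3) and "t" (3): a world point X has camera coordinates R X + t; the wrist camera has in their place "T_tool_cam" (4x4, takes a point from camera to tool coordinates, whose origin is the TCP and whose axes are the flange's). Camera axes: x right, y down, z forward; pixel columns grow to the right and rows downward; lengths in mm; the calibration is good to about 2 mm. A picture is of the moment at which its call begins: read the wrist's pose just before it. There is no depth.
- bot.finish_job(): hands the job in; it is judged then, once.
Trained networks look in a picture, given as the dict that the camera call returned (one of the last four; its "shot" number tells which), for a name from the list of things; names that differ only in an ending like _2 or _b are one class to them, and where a whole thing is asked for, a point or a joint stands for the part that bears it (a point fixed in the world has none). Each returns a list of dicts, best first, with "score" (0 to 1); they miss things now and then, are a little off and sometimes report something else, mostly with a low value. They report only what shows in the picture. A call takes as long as a camera call. They do not tell look-alikes from the thing itself.
- optics.regions_of(picture, target): "mask" (480x640 bool, what is visible of it) and "location" ([column, row] in pixels, amid what is visible of it).
The state is a dict: "time": time; "joints": joint angles; "joint_velocities": joint speeds; "joint_torque": joint torques, N m; "position": TCP position; "orientation": TCP orientation; "force": force on the tool from outside, world axes, zero at the start; "ft_torque": the same for the moment, N m; "opening": finger opening in mm; "finger_force": force on a finger pad.
Only numpy, scipy, OpenCV 4.12 (cv2) and the standard library are available. Lean on these libraries where they do the work, as an engineer would, in place of code of your own. Each camera call takes 0.05 s, during which the arm holds its last target. There are 200 camera calls.

## Working session

There is one attempt and no reset: what is moved stays moved. The work goes in short steps, Python scripts to look and compute and a tool call to move; the robot and the scene stay as the last step left them, time stands still between calls to the robot, and variables do not carry over. Pictures are saved under pics/ and viewed, at most 10 in all, crops included, and the job is handed in when it is done.

Besides the shell and the picture viewer there is one more tool, called after "Emit:" by a JSON object that holds its "method" and its "body". move_arm: Moves the arm, as the interface text tells. Its arguments: {"type":"object","properties":{"delta_rot":{"type":"array","items":{"type":"array","items":{"type":"number"}}},"dp":{"type":"array","items":{"type":"array","items":{"type":"number"}}},"fingers":{"type":"array","items":{"type":"number"}}},"required":["delta_rot","dp","fingers"]}

```bash
mkdir -p pics; python3 - <<'E'
from rig import bot, optics
import cv2,numpy as np
s=bot.get_state();print(s)
for n in ["scene","side"]:
    p=optics.camera(n);cv2.imwrite(f"pics/{n}0.png",p["img"][:,:,::-1])
    print(n,p["mtx"].tolist(),p["k1"],p["R"].tolist(),p["t"].tolist())
    for t in ["bed","plate","applicator","catch","jar","vial","spatula","micrometer"]:
        for r in optics.regions_of(p,t): print(t,round(r["score"],2),np.round(r["location"]),r["mask"].sum())
p=optics.camera("wrist");print(p["mtx"].tolist(),p["k1"],p["T_tool_cam"])
E
```

```text
{'time': 0.0, 'joints': array([-8.46395679e-01,  3.85527545e-01,  6.62522719e-03, -5.08293179e-04,
       -1.19399716e+00, -2.58600532e-01]), 'joint_velocities': array([-0.00265874,  0.0008695 ,  0.00131112,  0.00080979,  0.00029497,
       -0.00102198]), 'joint_torque': array([ 1.00736626e-03, -3.90670609e+01,  1.87410629e+01,  4.21992481e+00,
        1.10128045e-02, -2.06980035e-04]), 'position': array([ 280.42178662, -557.79906556,  187.47558215]), 'orientation': array([-2.30708885e-01,  9.73022224e-01,  1.03858139e-03, -2.88034761e-04]), 'force': array([-0.37839911, -0.75564303,  0.40703593]), 'ft_torque': array([ 0.0293336 ,  0.03211439, -0.01710999]), 'finger_force': 0.0, 'opening': 86.75557075878262}
scene [[528.7532425859106, 0.0, 319.95199066583007], [0.0, 528.7532425859106, 243.3287253267105], [0.0, 0.0, 1.0]] 0.01617820158097983 [[0.5506527306155481, -0.8346932528988611, 0.00829118994827401], [-0.5442221896609565, -0.36652303799691627, -0.754641021213494], [0.6329326808960605, 0.41103288941717164, -0.6560855014943531]] [-314.29741003655494, 342.8468373488545, 869.953395219
[... 597 characters left out ...]
9641]] [471.99959425014407, 203.24131426010257, 1070.1257485978474]
bed 0.7 [315. 284.] 3027
plate 0.61 [287. 261.] 2755
plate 0.34 [316. 284.] 2937
applicator 0.8 [380. 198.] 707
applicator 0.62 [330. 205.] 423
applicator 0.57 [433. 204.] 745
vial 0.36 [378. 196.] 680
spatula 0.64 [328. 367.] 224
[[366.28309193712687, 0.0, 323.5689428922452], [0.0, 366.28309193712687, 239.17220219658296], [0.0, 0.0, 1.0]] -0.011299259660355443 [[-5.88417221e-04 -9.63989692e-01 -2.65938955e-01  7.25796093e+01]
 [ 9.99999687e-01 -7.07688157e-04  3.52663833e-04  1.24841390e+00]
 [-5.28166149e-04 -2.65938665e-01  9.63989807e-01 -1.96641028e+02]
 [ 0.00000000e+00  0.00000000e+00  0.00000000e+00  1.00000000e+00]]
```

View pics/scene0.png

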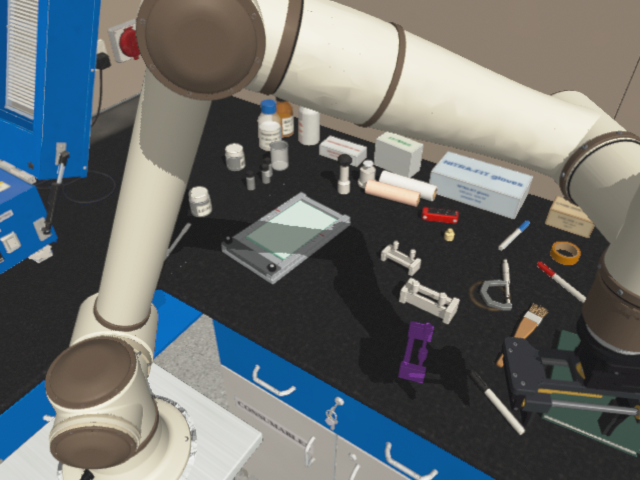

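View pics/side0.png

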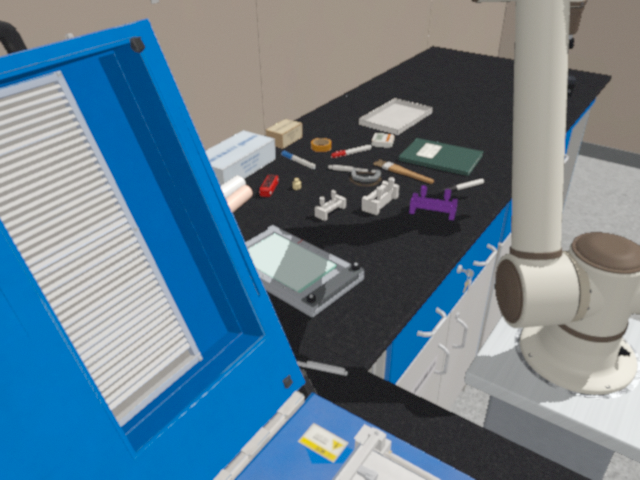

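The scene image shows three applicator-like things: large grey at (429,301), small grey at (403,258) and purple at (417,354). I choose the large grey one. The bed is around (285,237), with its thumb nuts at (228,239) and (272,268). Next come rough positions and a close crop.

```bash
cat >h.py <<'E'
from rig import bot, optics
import cv2,numpy as np
from scipy.spatial.transform import Rotation as Ro
from scipy.optimize import least_squares
def shot(n):
    s=bot.get_state();p=optics.camera(n)
    if n=="wrist":
        T=np.eye(4);T[:3,:3]=Ro.from_quat(s["orientation"]).as_matrix();T[:3,3]=s["position"]
        M=np.linalg.inv(T@p["T_tool_cam"]);p["R"]=M[:3,:3];p["t"]=M[:3,3]
    return p
def proj(p,X):
    c=np.atleast_2d(X)@p["R"].T+p["t"];u=c[:,:2]/c[:,2:]
    u=u*(1+p["k1"]*(u**2).sum(1,keepdims=True))
    return u*p["mtx"][0,0]+p["mtx"][:2,2]
def ground(p,px,z):
    d=(np.atleast_2d(px)-p["mtx"][:2,2])/p["mtx"][0,0];u=d.copy()
    for _ in range(5):u=d/(1+p["k1"]*(u**2).sum(1,keepdims=True))
    r=np.c_[u,np.ones(len(u))]@p["R"];C=-p["R"].T@p["t"]
    return C+r*((z-C[2])/r[:,2])[:,None]
E
python3 - <<'E'
from h import *
a=shot("scene");b=shot("side")
cv2.imwrite("pics/c1.png",cv2.resize(a["img"][190:400,190:510,::-1],None,fx=2.5,fy=2.5,interpolation=cv2.INTER_CUBIC)[:600,:800])
print("nuts",ground(a,[[228,239],[272,268]],46).round(),ground(b,[[311,299],[354,266]],46).round())
print("app",ground(a,[[429,301],[403,258],[417,354]],20).round(),ground(b,[[380,198]],20).round())
print("others",ground(a,[[198,203],[506,287],[178,240],[345,160],[251,183],[266,170]],[30]).round(),ground(b,[[328,367]],2).round())
E
```

```text
nuts [[463. 181.  46.]
 [442.  39.  46.]] [[460. 197.  46.]
 [448.  58.  46.]]
app [[ 567. -275.   20.]
 [ 655. -170.   20.]
 [ 429. -313.   20.]] [[ 567. -262.   20.]]
others [[ 540.  349.   30.]
 [ 685. -396.   30.]
 [ 409.  288.   30.]
 [ 922.  147.   30.]
 [ 684.  295.   30.]
 [ 756.  300.   30.]] [[356. 291.   2.]]
```

View pics/c1.png

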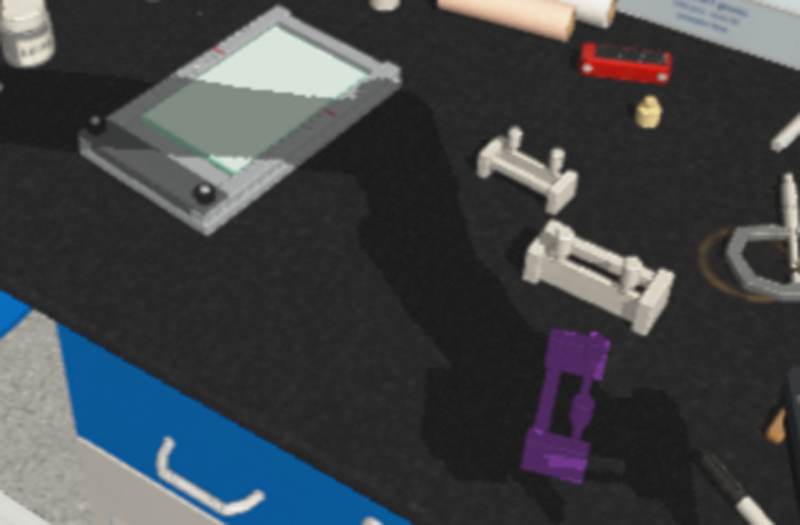

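The crop confirms the large grey applicator at about scene (429,301); the small grey one at (403,258) and the purple one are decoys. Now I move over it to look with the wrist camera.

Emit:
{"method": "move_arm", "body": {"delta_rot": [[0,0,0],[0,0,0],[0,0,0],[0,0,0],[0,0,0],[0,0,0],[0,0,0],[0,0,0]], "dp": [[-0.047,0.0155,0],[-0.047,0.0155,0],[-0.047,0.0155,0],[-0.047,0.0155,0],[-0.047,0.0155,0],[-0.047,0.0155,0],[-0.047,0.0155,0],[-0.03,0.01,0]], "fingers": [255,255,255,255,255,255,255,255]}}

```text
time: 1.85
position: [550.4, -288.8, 188.6]
orientation: [-0.232, 0.973, -0.0, 0.0]
force: [-0.3, -0.6, -0.8]
opening: 31.2
finger_force: 0.0
```

```bash
python3 - <<'E'
from h import *
p=shot("wrist");s=bot.get_state();print(s["time"],s["position"],s["orientation"],s["joints"].round(2))
im=p["img"][:,:,::-1].copy();cv2.imwrite("pics/w1.png",im)
for r in optics.regions_of(p,"applicator"):
    c=max(cv2.findContours(r["mask"].astype(np.uint8),0,2)[0],key=cv2.contourArea)
    print(r["score"],r["location"],cv2.minAreaRect(c),ground(p,[r["location"]],20).round())
E
```

```text
1.9 [ 553.03762591 -286.69739946  188.26546318] [-2.33378952e-01  9.72385234e-01 -1.67581148e-04  1.09213531e-03] [-0.22  0.38  0.   -0.   -1.19 -0.88]
0.72 [326.0, 243.2] ((331.3000183105469, 236.89999389648438), (112.25060272216797, 49.64070510864258), 26.56505012512207) [[ 578. -271.   20.]]
0.54 [358.6, 354.7] ((360.5, 352.5), (7.0, 5.0), 90.0) [[ 679. -178.   20.]]
```

View pics/w1.png

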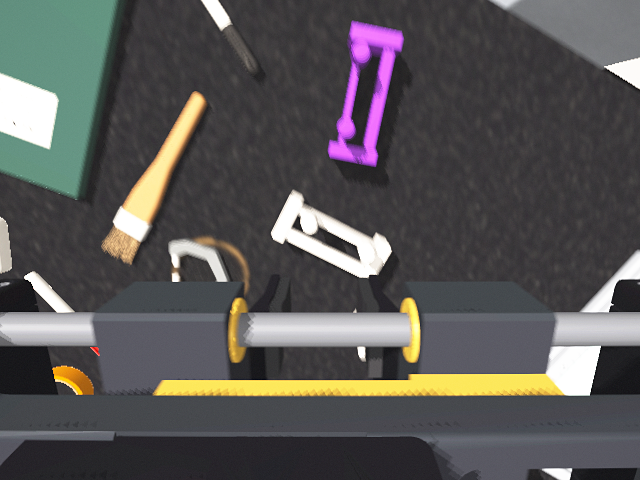

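```bash
cat >>h.py <<'E'
def boxc(b):
    return np.array([[x,y,z] for x in b[0] for y in b[1] for z in b[2]],float)
APP=[boxc(b) for b in [((-22,22),(44,56),(0,36)),((-22,22),(-56,-44),(0,36)),((-15,-9),(-44,44),(1,31)),((9,19),(-44,44),(20,32)),((-18,-6),(24,36),(31,64)),((-18,-6),(-36,-24),(31,64))]]
def place(P,x,y,yaw,z0=0):
    c,s=np.cos(yaw),np.sin(yaw);return P@np.array([[c,s,0],[-s,c,0],[0,0,1]])+[x,y,z0]
def render(p,parts,pose,z0=0):
    m=np.zeros((480,640),np.uint8)
    for b in parts:cv2.fillConvexPoly(m,cv2.convexHull(np.round(proj(p,place(b,*pose,z0))).astype(np.int32)),1)
    return m
def iou(a,b):
    return (a&b).sum()/max(1,(a|b).sum())
def fit(p,mask,parts,starts,z0=0):
    from scipy.optimize import minimize
    out=[]
    for s0 in starts:
        f=lambda v:-iou(render(p,parts,(v[0],v[1],v[2]/50),z0),mask)
        v0=np.array([s0[0],s0[1],s0[2]*50])
        r=minimize(f,v0,method="Nelder-Mead",options=dict(initial_simplex=v0+np.array([[0,0,0],[10,0,0],[0,10,0],[0,0,10.]]),maxiter=150))
        out.append((round(-r.fun,3),r.x[0].round(1),r.x[1].round(1),round(r.x[2]/50,3)))
    return sorted(out,reverse=True)
def over(p,parts,pose,col,im,z0=0):
    for b in parts:cv2.polylines(im,[cv2.convexHull(np.round(proj(p,place(b,*pose,z0))).astype(np.int32))],True,col,1)
E
python3 - <<'E'
from h import *
p=shot("wrist")
r=optics.regions_of(p,"applicator")[0];m=r["mask"].astype(np.uint8);print(r["location"])
hsv=cv2.cvtColor(p["img"],cv2.COLOR_RGB2HSV);c=((hsv[:,:,2]>110)&(hsv[:,:,1]<70)).astype(np.uint8)
w=np.zeros_like(c);w[185:280,265:400]=1;c&=w;print(m.sum(),c.sum())
for mm in (c,m):print(fit(p,mm,APP,[(575,-270,a) for a in np.arange(-3,3,.75)])[:3])
f=fit(p,c,APP,[(575,-270,a) for a in np.arange(-3,3,.75)])[0]
im=p["img"][:,:,::-1].copy();over(p,APP,f[1:],(0,0,255),im);cv2.imwrite("pics/w2.png",cv2.resize(im[170:300,240:420],None,fx=4,fy=4))
E
```

```text
[334.7, 228.5]
3602 3818
[(np.float64(0.966), np.float64(568.2), np.float64(-271.3), np.float64(-0.01)), (np.float64(0.965), np.float64(568.1), np.float64(-271.1), np.float64(-0.013)), (np.float64(0.961), np.float64(568.2), np.float64(-271.2), np.float64(-0.009))]
[(np.float64(0.922), np.float64(568.9), np.float64(-270.5), np.float64(-0.003)), (np.float64(0.921), np.float64(568.9), np.float64(-270.7), np.float64(-0.009)), (np.float64(0.92), np.float64(569.2), np.float64(-270.6), np.float64(-0.012))]
```

View pics/w2.png

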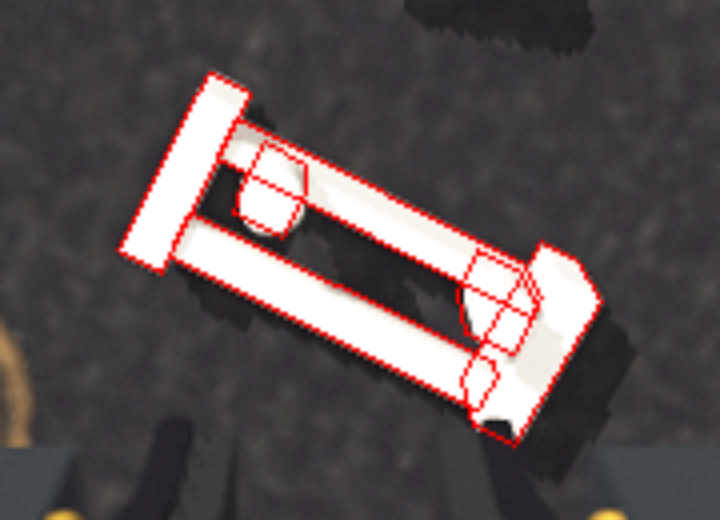

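The model overlay fits: applicator at (568,-271), yaw about -0.01, with its blade towards the robot. Now over to the bed.

Emit:
{"method": "move_arm", "body": {"delta_rot": [[0,0,0],[0,0,0],[0,0,0],[0,0,0],[0,0,0],[0,0,0],[0,0,0],[0,0,0]], "dp": [[-0.026,0.0415,0],[-0.026,0.0415,0],[-0.026,0.0415,0],[-0.026,0.0415,0],[-0.026,0.0415,0],[-0.026,0.0415,0],[-0.026,0.0415,0],[-0.026,0.0415,0]], "fingers": [255,255,255,255,255,255,255,255]}}

```text
time: 2.85
position: [584.8, 99.0, 189.1]
orientation: [-0.23, 0.973, -0.0, 0.0]
force: [1.5, 0.2, 0.1]
opening: 0.3
finger_force: 0.0
```

Emit:
{"method": "move_arm", "body": {"delta_rot": [[0,0,0],[0,0,-0.14],[0,0,-0.14],[0,0,-0.14],[0,0,-0.14],[0,0,-0.14],[0,0,-0.14],[0,0,-0.14]], "dp": [[-0.026,0.0415,0],[0,0,0],[0,0,0],[0,0,0],[0,0,0],[0,0,0],[0,0,0],[0,0,0]], "fingers": [255,255,255,255,255,255,255,255]}}

```text
time: 3.65
position: [589.6, 145.7, 188.7]
orientation: [-0.663, 0.749, -0.0, -0.0]
force: [0.4, 0.5, 0.2]
opening: 0.1
finger_force: 0.0
```

```bash
python3 - <<'E'
from h import *
optics.camera("side")
p=shot("wrist");s=bot.get_state();print(s["time"],s["position"],s["orientation"],s["joints"].round(2),s["force"])
cv2.imwrite("pics/w3.png",p["img"][:,:,::-1]);np.save("p3.npy",p,allow_pickle=True)
for t in ("bed","plate"):
  for r in optics.regions_of(p,t):
    c=max(cv2.findContours(r["mask"].astype(np.uint8),0,2)[0],key=cv2.contourArea)
    print(t,r["score"],r["location"],cv2.minAreaRect(c),r["mask"].sum())
E
```

```text
3.75 [589.61323544 145.92507464 188.77464135] [-6.60704719e-01  7.50645903e-01 -4.73445919e-05  8.61863370e-06] [ 0.51  0.35 -0.04  0.   -1.18 -0.64] [ 0.09195704  0.20383907 -1.12014016]
bed 0.63 [410.9, 154.3] ((328.44415283203125, 162.5447540283203), (304.06903076171875, 175.17633056640625), 0.39788103103637695) 23450
plate 0.73 [308.1, 162.5] ((309.02789306640625, 163.84371948242188), (205.0245361328125, 131.66790771484375), 0.4373638331890106) 25668
```

View pics/w3.png

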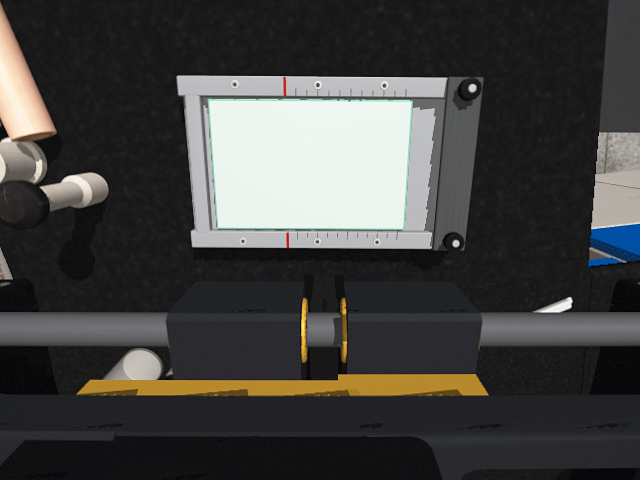

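The wrist view shows red marks at (285,86) and (288,240), nuts at (470,89) and (455,242), and plate corners at (208,99), (412,99), (405,230), (216,230). I fit the bed from these.

```bash
python3 - <<'E'
from h import *
p=np.load("p3.npy",allow_pickle=True).item()
B=np.array([[30,-72,29],[30,72,29],[-134,-70,46],[-134,70,46],[30,-63.5,29],[30,63.5,29],[138,-81,29],[138,81,29]],float)
px=np.array([[284.5,86],[287.5,240],[471,88.5],[455,242],[285,96],[288,231.5],[177.5,76],[191.5,247]])
f=lambda v:(proj(p,place(B,v[0],v[1],v[2]))-px).ravel()
r=least_squares(f,[586,104,-.11]);print(r.x);print(r.fun.reshape(-1,2).round(1))
c=ground(p,[[208,99],[412,99],[405,230],[216,230]],26)
y=r.x[2];R=np.array([[np.cos(y),np.sin(y)],[-np.sin(y),np.cos(y)]])
print(((c[:,:2]-r.x[:2])@R.T).round(1), c.mean(0))
E
```

```text
[ 5.86993304e+02  1.01469201e+02 -1.24220162e-01]
[[  2.8   0.8]
 [  2.7  -0.3]
 [  3.9  -0.4]
 [  3.4   1.3]
 [  2.5   0.7]
 [  2.    0.1]
 [-10.1  -0.4]
 [ -7.3   0.7]]
[[103.7 -61.5]
 [-84.6 -62.6]
 [-86.1  62. ]
 [105.1  63.1]] [596.48204642 100.51823736  26.        ]
```

```bash
python3 - <<'E'
from h import *
p=np.load("p3.npy",allow_pickle=True).item()
B=np.array([[30,-72,29],[30,72,29],[-134,-70,46],[-134,70,46],[30,-63.5,29],[30,63.5,29]],float)
px=np.array([[284.5,86],[287.5,240],[471,88.5],[455,242],[285,96],[288,231.5]])
f=lambda v:(proj(p,place(B,v[0],v[1],v[2]))-px).ravel()
r=least_squares(f,[586,104,-.11]);print(r.x);print(r.fun.reshape(-1,2).round(1))
c=ground(p,[[208,99],[412,99],[405,230],[216,230]],26)
y=r.x[2];R=np.array([[np.cos(y),np.sin(y)],[-np.sin(y),np.cos(y)]])
print(((c[:,:2]-r.x[:2])@R.T).round(1))
print(place(np.array([[10,0,26.],[-35,0,26],[30,0,26]]),*r.x),((np.array(bot.get_state()["position"])[:2]-r.x[:2])@R.T))
E
```

```text
[ 5.89656445e+02  1.00845966e+02 -1.24205363e-01]
[[-0.2  0.4]
 [-0.  -0.6]
 [ 0.8 -0.8]
 [ 0.6  1. ]
 [-0.5  0.4]
 [-0.7 -0.2]]
[[100.9 -61.2]
 [-87.3 -62.3]
 [-88.8  62.3]
 [102.4  63.3]]
[[599.57940937  99.6071034   26.        ]
 [554.92607024 105.18198498  26.        ]
 [619.42533787  97.12937825  26.        ]] [-5.68907145 45.14290938]
```

Emit:
{"method": "move_arm", "body": {"delta_rot": [[0,0,0],[0,0,0],[0,0,0],[0,0,0],[0,0,0],[0,0,0],[0,0,0],[0,0,0]], "dp": [[0.0225,-0.008,0.03],[0.0225,-0.008,0.03],[0,0,0.04],[0,0,0.03],[0,0,0.015],[0,0,0.005],[0,0,0],[0,0,0]], "fingers": [255,255,255,255,255,255,255,255]}}

```text
time: 4.65
position: [600.8, 101.1, 39.8]
orientation: [-0.661, 0.75, -0.001, 0.001]
force: [0.3, 0.3, 0.4]
opening: 0.4
finger_force: 0.0
```

```bash
cat >st.py <<'E'
from h import *
s=bot.get_state();y=-.124;R=np.array([[np.cos(y),np.sin(y)],[-np.sin(y),np.cos(y)]])
print(s["time"],s["position"].round(1),"bed",((s["position"][:2]-[589.7,100.8])@R.T).round(1),"F",s["force"].round(1),"op",s["opening"],s["finger_force"])
m=Ro.from_quat(s["orientation"]).as_matrix();print("tooly",np.degrees(np.arctan2(m[1,1],m[0,1])).round(2),m[:,2].round(4),s["joints"].round(2))
E
python3 st.py
```

```text
4.65 [600.8 101.1  39.8] bed [11.   1.6] F [0.3 0.3 0.4] op 0.3988737381079848 0.0
tooly 172.81 [ 2.2e-03  6.0e-04 -1.0e+00] [ 0.43  0.5  -0.22  0.   -0.85 -0.56]
```

Emit:
{"method": "move_arm", "body": {"delta_rot": [[0,0,0],[0,0,0],[0,0,0],[0,0,0],[0,0,0],[0,0,0],[0,0,0],[0,0,0]], "dp": [[0,0,0.002],[0,0,0.002],[0,0,0.002],[0,0,0.001],[0,0,0.001],[0,0,0.0005],[0,0,0],[0,0,0]], "fingers": [255,255,255,255,255,255,255,255]}}

```text
time: 5.45
position: [599.9, 100.9, 30.0]
orientation: [-0.662, 0.75, -0.0, -0.0]
force: [-0.7, 0.1, 0.8]
opening: 0.6
finger_force: 0.0
```

Emit:
{"method": "move_arm", "body": {"delta_rot": [[0,0,0],[0,0,0],[0,0,0],[0,0,0],[0,0,0]], "dp": [[0,0,0.0006],[0,0,0.0006],[0,0,0.0006],[0,0,0],[0,0,0]], "fingers": [255,255,255,255,255]}}

```text
time: 5.95
position: [599.9, 100.9, 28.2]
orientation: [-0.662, 0.75, -0.0, -0.0]
force: [0.2, 0.9, -0.3]
opening: 0.2
finger_force: 0.0
```

Emit:
{"method": "move_arm", "body": {"delta_rot": [[0,0,0],[0,0,0],[0,0,0],[0,0,0]], "dp": [[0,0,0.0005],[0,0,0.0005],[0,0,0],[0,0,0]], "fingers": [255,255,255,255]}}

```text
time: 6.35
position: [599.8, 100.9, 27.2]
orientation: [-0.662, 0.75, 0.0, -0.0]
force: [-0.6, 0.8, 0.6]
opening: 0.4
finger_force: 0.0
```

Emit:
{"method": "move_arm", "body": {"delta_rot": [[0,0,0],[0,0,0],[0,0,0],[0,0,0]], "dp": [[0,0,0.0004],[0,0,0.0004],[0,0,0],[0,0,0]], "fingers": [255,255,255,255]}}

```text
time: 6.75
position: [599.8, 100.9, 26.4]
orientation: [-0.662, 0.75, 0.0, -0.0]
force: [0.3, 0.3, 0.4]
opening: 0.7
finger_force: 0.0
```

Emit:
{"method": "move_arm", "body": {"delta_rot": [[0,0,0],[0,0,0],[0,0,0],[0,0,0]], "dp": [[0,0,0.0004],[0,0,0.0004],[0,0,0],[0,0,0]], "fingers": [255,255,255,255]}}

```text
time: 7.15
position: [599.8, 100.9, 25.6]
orientation: [-0.662, 0.75, 0.0, -0.0]
force: [-0.1, 0.4, 1.0]
opening: 0.7
finger_force: 0.0
```

Emit:
{"method": "move_arm", "body": {"delta_rot": [[0,0,0],[0,0,0],[0,0,0],[0,0,0]], "dp": [[0,0,0.0004],[0,0,0],[0,0,0],[0,0,0]], "fingers": [255,255,255,255]}}

```text
time: 7.55
position: [599.9, 100.9, 25.3]
orientation: [-0.662, 0.75, -0.0, 0.0]
force: [0.6, 0.6, 0.3]
opening: 0.8
finger_force: 0.0
```

Emit:
{"method": "move_arm", "body": {"delta_rot": [[0,0,0],[0,0,0],[0,0,0],[0,0,0]], "dp": [[0,0,0.0005],[0,0,0],[0,0,0],[0,0,0]], "fingers": [255,255,255,255]}}

```text
time: 7.95
position: [599.8, 100.9, 24.8]
orientation: [-0.662, 0.75, 0.0, 0.0]
force: [-0.1, -0.7, 0.3]
opening: 0.3
finger_force: 0.0
```

Emit:
{"method": "move_arm", "body": {"delta_rot": [[0,0,0],[0,0,0],[0,0,0],[0,0,0]], "dp": [[0,0,0.0005],[0,0,0],[0,0,0],[0,0,0]], "fingers": [255,255,255,255]}}

```text
time: 8.35
position: [599.8, 100.9, 24.3]
orientation: [-0.662, 0.75, -0.0, 0.0]
force: [-1.1, -1.1, -0.3]
opening: 0.3
finger_force: 0.0
```

Emit:
{"method": "move_arm", "body": {"delta_rot": [[0,0,0],[0,0,0],[0,0,0],[0,0,0]], "dp": [[0,0,0.0005],[0,0,0],[0,0,0],[0,0,0]], "fingers": [255,255,255,255]}}

```text
time: 8.75
position: [599.8, 100.9, 23.8]
orientation: [-0.662, 0.75, -0.0, -0.0]
force: [0.6, -0.3, 0.2]
opening: 0.4
finger_force: 0.0
```

```bash
python3 st.py
```

```text
8.75 [599.8 100.9  23.8] bed [10.   1.3] F [ 0.6 -0.3  0.2] op 0.42844247703359456 0.0
tooly 172.84 [-0. -0. -1.] [ 0.43  0.52 -0.24  0.   -0.82 -0.56]
```

Emit:
{"method": "move_arm", "body": {"delta_rot": [[0,0,0],[0,0,0],[0,0,0],[0,0,0]], "dp": [[0,0,0.0005],[0,0,0],[0,0,0],[0,0,0]], "fingers": [255,255,255,255]}}

```text
time: 9.15
position: [599.8, 100.9, 23.2]
orientation: [-0.662, 0.75, -0.0, -0.0]
force: [0.1, -0.0, 0.4]
opening: 0.7
finger_force: 0.0
```

Emit:
{"method": "move_arm", "body": {"delta_rot": [[0,0,0],[0,0,0],[0,0,0],[0,0,0]], "dp": [[0,0,0.0005],[0,0,0],[0,0,0],[0,0,0]], "fingers": [255,255,255,255]}}

```text
time: 9.55
position: [599.9, 100.9, 22.8]
orientation: [-0.662, 0.75, -0.0, 0.0]
force: [0.1, 0.5, -1.1]
opening: 0.4
finger_force: 0.0
```

Emit:
{"method": "move_arm", "body": {"delta_rot": [[0,0,0],[0,0,0],[0,0,0],[0,0,0]], "dp": [[0,0,0.0005],[0,0,0],[0,0,0],[0,0,0]], "fingers": [255,255,255,255]}}

```text
time: 9.95
position: [599.9, 100.9, 22.3]
orientation: [-0.662, 0.75, -0.0, 0.0]
force: [-0.3, 0.3, 0.9]
opening: 0.7
finger_force: 0.0
```

Emit:
{"method": "move_arm", "body": {"delta_rot": [[0,0,0],[0,0,0],[0,0,0],[0,0,0]], "dp": [[0,0,0.0005],[0,0,0],[0,0,0],[0,0,0]], "fingers": [255,255,255,255]}}

```text
time: 10.35
position: [599.8, 100.9, 21.8]
orientation: [-0.662, 0.75, -0.0, 0.0]
force: [-0.5, -0.3, 0.3]
opening: 0.3
finger_force: 0.0
```

```bash
python3 - <<'E'
from h import *
p=shot("side");q=shot("scene");s=bot.get_state()
for n,c in (("a",p),("b",q)): print(proj(c,[s["position"]]).round(1))
a=[]
for c in (p,q):
    u,v=proj(c,[s["position"]])[0].astype(int);a.append(cv2.resize(c["img"][v-50:v+50,u-65:u+65,::-1],(400,308),interpolation=cv2.INTER_CUBIC))
cv2.imwrite("pics/t.png",np.hstack(a))
E
```

```text
[[284.5 261.4]]
[[291.8 228. ]]
```

View pics/t.png

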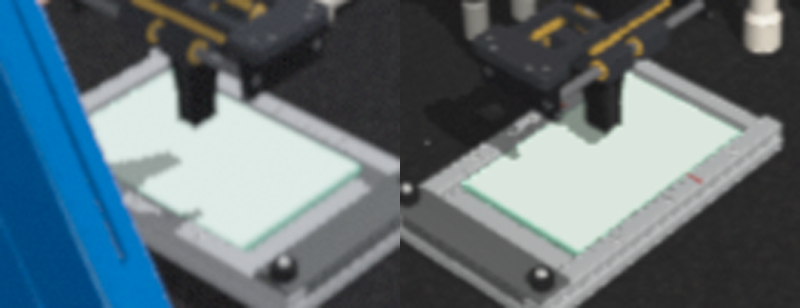

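```bash
python3 - <<'E'
from h import *
p=shot("side");q=shot("scene");s=bot.get_state()
f=lambda X:np.r_[proj(p,[X])[0]-[283,251.6],proj(q,[X])[0]-[293.6,221.8]]
r=least_squares(f,[600,100,30]);print(r.x,r.fun)
# known reference: bed nuts/marks reprojected
B=place(np.array([[-134,-70,46.],[-134,70,46]]),589.7,100.8,-.124)
print(proj(p,B),proj(q,B))
E
```

```text
[604.47622882  97.05410814  42.05030454] [ 0.46921225  0.66890174  0.38905    -0.80763144]
[[356.5246768  263.5059603 ]
 [311.69742307 295.3034117 ]] [[270.36697171 264.94511012]
 [226.65139534 237.37947583]]
```

The fingertips in the images sit about 15–18 mm above where the TCP is reported, so there is still a gap above the glass. I keep feeling downwards.

Emit:
{"method": "move_arm", "body": {"delta_rot": [[0,0,0],[0,0,0],[0,0,0],[0,0,0],[0,0,0],[0,0,0],[0,0,0],[0,0,0]], "dp": [[0,0,0.0008],[0,0,0.0008],[0,0,0.0008],[0,0,0.0008],[0,0,0.0008],[0,0,0.0008],[0,0,0],[0,0,0]], "fingers": [255,255,255,255,255,255,255,255]}}

```text
time: 11.35
position: [599.8, 100.9, 16.9]
orientation: [-0.662, 0.75, -0.0, -0.0]
force: [-0.9, -0.8, -0.2]
opening: 0.5
finger_force: 0.0
```

Emit:
{"method": "move_arm", "body": {"delta_rot": [[0,0,0],[0,0,0],[0,0,0],[0,0,0],[0,0,0],[0,0,0],[0,0,0]], "dp": [[0,0,0.0006],[0,0,0.0006],[0,0,0.0006],[0,0,0.0006],[0,0,0],[0,0,0],[0,0,0]], "fingers": [255,255,255,255,255,255,255]}}

```text
time: 12.05
position: [599.9, 100.9, 14.6]
orientation: [-0.662, 0.75, -0.0, 0.0]
force: [0.2, 0.8, -0.2]
opening: 0.3
finger_force: 0.0
```

Emit:
{"method": "move_arm", "body": {"delta_rot": [[0,0,0],[0,0,0],[0,0,0],[0,0,0],[0,0,0]], "dp": [[0,0,0.0005],[0,0,0.0005],[0,0,0.0005],[0,0,0],[0,0,0]], "fingers": [255,255,255,255,255]}}

```text
time: 12.55
position: [599.8, 100.9, 13.0]
orientation: [-0.662, 0.75, 0.0, -0.0]
force: [-1.0, 0.2, 0.4]
opening: 0.1
finger_force: 0.0
```

Emit:
{"method": "move_arm", "body": {"delta_rot": [[0,0,0],[0,0,0],[0,0,0],[0,0,0],[0,0,0]], "dp": [[0,0,0.0005],[0,0,0.0005],[0,0,0],[0,0,0],[0,0,0]], "fingers": [255,255,255,255,255]}}

```text
time: 13.05
position: [599.8, 100.9, 12.1]
orientation: [-0.662, 0.75, -0.0, -0.0]
force: [0.3, 0.6, -0.1]
opening: 0.6
finger_force: 0.0
```

```bash
python3 - <<'E'
from h import *
p=shot("side");q=shot("scene")
a=[cv2.resize(c["img"][v-50:v+50,u-65:u+65,::-1],(400,308),interpolation=cv2.INTER_CUBIC) for c,u,v in ((p,284,255),(q,292,225))]
cv2.imwrite("pics/t2.png",np.hstack(a));print(bot.get_state()["position"])
E
```

```text
[599.84931255 100.90499602  12.07537384]
```

View pics/t2.png

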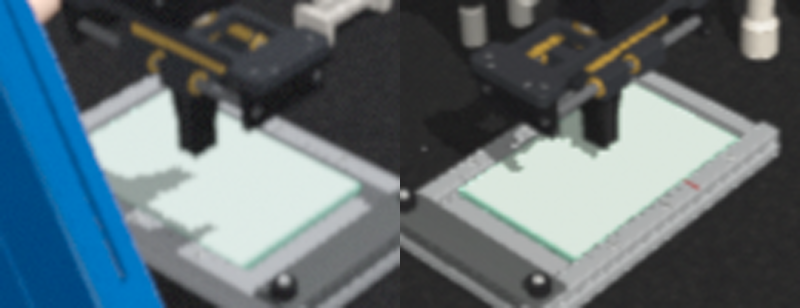

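The tip is still several mm above the glass: tip in the side view at about (283,255), and its shadow is not yet joined. I continue.

Emit:
{"method": "move_arm", "body": {"delta_rot": [[0,0,0],[0,0,0],[0,0,0],[0,0,0],[0,0,0],[0,0,0]], "dp": [[0,0,0.0005],[0,0,0.0005],[0,0,0.0005],[0,0,0.0005],[0,0,0],[0,0,0]], "fingers": [255,255,255,255,255,255]}}

```text
time: 13.75
position: [599.8, 100.9, 10.0]
orientation: [-0.662, 0.75, -0.0, -0.0]
force: [0.8, 0.0, -1.2]
opening: 0.4
finger_force: 0.0
```

Emit:
{"method": "move_arm", "body": {"delta_rot": [[0,0,0],[0,0,0],[0,0,0],[0,0,0]], "dp": [[0,0,0.0005],[0,0,0.0005],[0,0,0],[0,0,0]], "fingers": [255,255,255,255]}}

```text
time: 14.15
position: [599.8, 100.9, 9.0]
orientation: [-0.662, 0.75, -0.0, -0.0]
force: [-1.2, -0.1, -0.5]
opening: 0.5
finger_force: 0.0
```

Emit:
{"method": "move_arm", "body": {"delta_rot": [[0,0,0],[0,0,0],[0,0,0],[0,0,0]], "dp": [[0,0,0.0005],[0,0,0.0003],[0,0,0],[0,0,0]], "fingers": [255,255,255,255]}}

```text
time: 14.55
position: [599.8, 100.9, 8.2]
orientation: [-0.662, 0.75, 0.0, -0.0]
force: [-0.0, -0.7, -0.8]
opening: 0.1
finger_force: 0.0
```

Emit:
{"method": "move_arm", "body": {"delta_rot": [[0,0,0],[0,0,0],[0,0,0],[0,0,0]], "dp": [[0,0,0.0004],[0,0,0.0003],[0,0,0],[0,0,0]], "fingers": [255,255,255,255]}}

```text
time: 14.95
position: [599.8, 100.9, 7.5]
orientation: [-0.662, 0.75, -0.0, -0.0]
force: [-0.7, 0.8, 0.6]
opening: 0.2
finger_force: 0.0
```

Emit:
{"method": "move_arm", "body": {"delta_rot": [[0,0,0],[0,0,0],[0,0,0],[0,0,0]], "dp": [[0,0,0.0004],[0,0,0.0003],[0,0,0],[0,0,0]], "fingers": [255,255,255,255]}}

```text
time: 15.35
position: [599.8, 100.9, 6.8]
orientation: [-0.662, 0.75, 0.0, -0.0]
force: [-0.5, -0.3, -0.8]
opening: 0.4
finger_force: 0.0
```

Emit:
{"method": "move_arm", "body": {"delta_rot": [[0,0,0],[0,0,0],[0,0,0],[0,0,0]], "dp": [[0,0,0.0004],[0,0,0.0003],[0,0,0],[0,0,0]], "fingers": [255,255,255,255]}}

```text
time: 15.75
position: [599.8, 100.9, 6.1]
orientation: [-0.662, 0.75, 0.0, -0.0]
force: [-0.6, -0.6, -0.7]
opening: 0.4
finger_force: 0.0
```

Emit:
{"method": "move_arm", "body": {"delta_rot": [[0,0,0],[0,0,0],[0,0,0],[0,0,0]], "dp": [[0,0,0.0004],[0,0,0.0003],[0,0,0],[0,0,0]], "fingers": [255,255,255,255]}}

```text
time: 16.15
position: [599.8, 100.9, 5.4]
orientation: [-0.662, 0.75, 0.0, -0.0]
force: [-0.0, 0.4, 0.4]
opening: 0.5
finger_force: 0.0
```

```bash
python3 - <<'E'
from h import *
p=shot("side");q=shot("scene");s=bot.get_state();print(s["joint_torque"].round(2),s["force"],s["position"])
# darkness profile down the finger column
for c,u,v in ((p,283,255),(q,294,225)):
    g=c["img"].min(2);print([ (k,int(g[k,u-1:u+2].mean())) for k in range(v-8,v+14)])
E
```

```text
[-0.000e+00 -4.191e+01  1.418e+01  3.200e+00 -1.000e-02 -0.000e+00] [ 0.06002273 -0.26537691  0.4819466 ] [599.835824   100.8823214    5.44960384]
[(247, 24), (248, 27), (249, 25), (250, 24), (251, 27), (252, 27), (253, 26), (254, 29), (255, 29), (256, 48), (257, 102), (258, 161), (259, 194), (260, 194), (261, 182), (262, 199), (263, 215), (264, 220), (265, 222), (266, 222), (267, 222), (268, 222)]
[(217, 42), (218, 41), (219, 40), (220, 41), (221, 41), (222, 42), (223, 56), (224, 102), (225, 169), (226, 206), (227, 217), (228, 218), (229, 219), (230, 219), (231, 219), (232, 218), (233, 218), (234, 218), (235, 219), (236, 218), (237, 218), (238, 218)]
```

```bash
python3 - <<'E'
from h import *
p=shot("side");q=shot("scene")
t=cv2.imread("pics/t.png");t2=cv2.imread("pics/t2.png")
def small(t,i):return cv2.resize(t[:,400*i:400*i+400],(130,100),interpolation=cv2.INTER_AREA)
L={"21.8":(small(t,0),(219,211),small(t,1),(226,178)),"12.1":(small(t2,0),(219,205),small(t2,1),(227,175)),
"5.4":(p["img"][205:305,219:349,::-1],(219,205),q["img"][175:275,227:357,::-1],(227,175))}
for k,(a,oa,b,ob) in L.items():
  for g,o,us in ((a,oa,range(276,292,2)),(b,ob,range(284,304,2))):
    g=g.min(2).astype(int)
    out=[]
    for u in us:
        col=g[:,u-o[0]];e=[v for v in range(25,75) if col[v]<110 and col[v+1]>=110]
        out.append([v+o[1]+round((110-col[v])/(col[v+1]-col[v]),1) for v in e])
    print(k,out)
s=bot.get_state()["position"]
for dz in (0,21):
  for c in(p,q):print(dz,proj(c,place(np.array([[x,y,5.4+dz] for x in(-10,10) for y in(-9.5,9.5)]),s[0],s[1],-.124)).round(1).tolist())
E
```

```text
21.8 [[np.float64(239.1)], [np.float64(249.3)], [np.float64(250.3)], [np.float64(251.3)], [np.float64(250.3)], [np.float64(249.2)], [np.float64(247.5)], []]
21.8 [[np.float64(203.4), np.float64(211.5)], [np.float64(218.0)], [np.float64(219.5)], [np.float64(220.5)], [np.float64(221.0)], [np.float64(219.5)], [np.float64(218.0)], [np.float64(203.6)], [], []]
12.1 [[np.float64(241.6)], [np.float64(252.9)], [np.float64(253.8)], [np.float64(254.9)], [np.float64(254.1)], [np.float64(252.7)], [np.float64(251.5)], [np.float64(237.9)]]
12.1 [[np.float64(206.0), np.float64(210.8)], [np.float64(204.9), np.float64(220.2)], [np.float64(202.9), np.float64(221.5)], [np.float64(202.8), np.float64(222.4)], [np.float64(222.7)], [np.float64(222.2)], [np.float64(220.4)], [np.float64(206.6)], [np.float64(202.3)], [np.float64(200.7)]]
5.4 [[np.float64(243.6)], [np.float64(255.2)], [np.float64(256.3)], [np.float64(257.5)], [np.float64(256.7)], [np.float64(255.5)], [np.float64(254.1)], [np.float64(240.7)]]
5.4 [[np.float64(208.4), np.float64(212.2)], [np.float64(207.2), np.float64(222.2)], [np.float64(205.9), np.float64(223.4)], [np.float64(204.9), np.float64(224.6)], [np.float64(225.4)], [np.float64(224.1)], [np.float64(222.7)], [np.float64(209.1)], [np.float64(204.5)], [np.float64(201.8)]]
0 [[291.0, 267.2], [285.0, 271.1], [284.6, 263.7], [278.5, 267.5]]
0 [[292.0, 236.9], [286.3, 233.5], [297.6, 232.9], [291.9, 229.6]]
21 [[290.7, 259.5], [284.6, 263.3], [284.2, 256.0], [278.1, 259.8]]
21 [[291.8, 230.2], [286.0, 226.9], [297.5, 226.2], [291.7, 222.9]]
```

```bash
python3 - <<'E'
from h import *
p=shot("wrist");cv2.imwrite("pics/w4.png",p["img"][:,:,::-1])
i=p["img"].astype(int);red=((i[:,:,0]-i[:,:,1]>90)&(i[:,:,0]-i[:,:,2]>90)).astype(np.uint8)
n,_,st,c=cv2.connectedComponentsWithStats(red)
print([(st[k].tolist(),c[k].round(1).tolist()) for k in range(1,n) if st[k][4]>15])
print(proj(p,place(np.array([[30,-72,29.],[30,72,29],[30,-63.5,29],[30,-81,29],[102,-62,26],[-88,-62,26],[-134,-70,46]]),589.7,100.8,-.124)).round(1).tolist())
print(optics.camera("wrist")["T_tool_cam"])
E
```

```text
[([275, 116, 6, 37, 176], [277.1, 133.8])]
[[278.4, 134.3], [287.4, 401.6], [279.0, 153.5], [277.7, 113.5], [127.2, 157.0], [530.2, 156.3], [668.5, 139.3]]
[[-5.88351790e-04 -9.63702164e-01 -2.66979013e-01  7.17696379e+01]
 [ 9.99998711e-01 -9.65805562e-04  1.28248986e-03  2.70094262e-01]
 [-1.49378807e-03 -2.66977915e-01  9.63701490e-01 -1.96640989e+02]
 [ 0.00000000e+00  0.00000000e+00  0.00000000e+00  1.00000000e+00]]
```

View pics/w4.png

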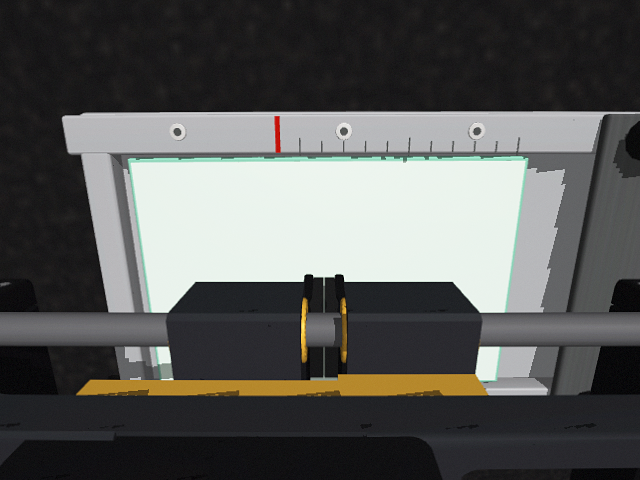

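The wrist calibration still agrees with the bed to 1–2 px, so the bed is where I think it is and the fingers really do end short of the stated TCP. I continue gently.

Emit:
{"method": "move_arm", "body": {"delta_rot": [[0,0,0],[0,0,0],[0,0,0],[0,0,0]], "dp": [[0,0,0.0006],[0,0,0.0006],[0,0,0],[0,0,0]], "fingers": [255,255,255,255]}}

```text
time: 16.85
position: [599.8, 100.9, 4.2]
orientation: [-0.662, 0.75, 0.0, -0.0]
force: [-0.6, -1.2, -1.0]
opening: 0.3
finger_force: 0.0
```

Emit:
{"method": "move_arm", "body": {"delta_rot": [[0,0,0],[0,0,0],[0,0,0]], "dp": [[0,0,0.0006],[0,0,0.0006],[0,0,0]], "fingers": [255,255,255]}}

```text
time: 17.15
position: [599.7, 100.9, 2.9]
orientation: [-0.662, 0.75, 0.0, -0.0]
force: [-1.1, 0.9, 1.0]
opening: 0.6
finger_force: 0.0
```

Emit:
{"method": "move_arm", "body": {"delta_rot": [[0,0,0],[0,0,0],[0,0,0]], "dp": [[0,0,0.0005],[0,0,0],[0,0,0]], "fingers": [255,255,255]}}

```text
time: 17.45
position: [599.8, 100.9, 2.5]
orientation: [-0.662, 0.75, 0.0, -0.0]
force: [-0.4, -0.4, 0.2]
opening: 0.5
finger_force: 0.0
```

Emit:
{"method": "move_arm", "body": {"delta_rot": [[0,0,0],[0,0,0],[0,0,0]], "dp": [[0,0,0.0006],[0,0,0.0006],[0,0,0]], "fingers": [255,255,255]}}

```text
time: 17.75
position: [599.7, 100.8, 1.2]
orientation: [-0.662, 0.75, 0.0, -0.0]
force: [1.3, 0.7, 0.5]
opening: 0.6
finger_force: 0.0
```

Emit:
{"method": "move_arm", "body": {"delta_rot": [[0,0,0],[0,0,0],[0,0,0]], "dp": [[0,0,0.0006],[0,0,0],[0,0,0]], "fingers": [255,255,255]}}

```text
time: 18.05
position: [599.8, 100.9, 0.7]
orientation: [-0.662, 0.75, 0.0, -0.0]
force: [-0.3, -0.3, 0.4]
opening: 0.7
finger_force: 0.0
```

Emit:
{"method": "move_arm", "body": {"delta_rot": [[0,0,0],[0,0,0],[0,0,0]], "dp": [[0,0,0.0006],[0,0,0],[0,0,0]], "fingers": [255,255,255]}}

```text
time: 18.35
position: [599.8, 100.9, 0.1]
orientation: [-0.662, 0.75, 0.0, -0.0]
force: [0.5, 0.5, -0.1]
opening: 0.5
finger_force: 0.0
```

```bash
cat >tip.py <<'E'
from h import *
p=shot("side");q=shot("scene");s=bot.get_state();print(s["position"],s["force"],s["joint_torque"].round(2))
for c,us,v0 in ((p,range(276,292,2),230),(q,range(284,304,2),200)):
    g=c["img"].min(2).astype(int);o=[]
    for u in us:
        col=g[:,u];e=[v for v in range(v0,v0+50) if col[v]<110 and col[v+1]>=110];o.append(e[-1]+round((110-col[e[-1]])/(col[e[-1]+1]-col[e[-1]]),1) if e else 0)
    print(np.array(o,float))
    print("col",g[240:280,281] if c is p else g[215:245,292])
E
python3 tip.py
```

```text
[5.99861391e+02 1.00916702e+02 1.76856177e-01] [ 0.30865266 -0.07290093 -0.41167062] [-0.000e+00 -4.207e+01  1.402e+01  3.160e+00 -1.000e-02 -0.000e+00]
[245.2 257.9 259.3 260.5 259.3 257.5 256.1 242.3]
col [ 48  42  29  28  30  26  26  29  33  28  30  30  34  27  29  31  33  31
  44  76 116 140 150 168 197 217 222 223 222 222 223 223 222 221 214 196
 169 154 151 152]
[213.3 223.4 224.9 226.1 227.1 225.9 224.3 211.8 206.5 203.7]
col [ 32  33  34  31  30  31  30  31  29  29  32  56 105 165 215 218 218 218
 219 218 219 219 218 219 218 219 219 218 219 219]
```

Emit:
{"method": "move_arm", "body": {"delta_rot": [[0,0,0],[0,0,0],[0,0,0]], "dp": [[0,0,0.0005],[0,0,0],[0,0,0]], "fingers": [255,255,255]}}

```text
time: 18.75
position: [599.8, 100.9, -0.4]
orientation: [-0.662, 0.75, 0.0, -0.0]
force: [0.6, 0.4, 0.3]
opening: 0.5
finger_force: 0.0
```

Emit:
{"method": "move_arm", "body": {"delta_rot": [[0,0,0],[0,0,0],[0,0,0]], "dp": [[0,0,0.0005],[0,0,0],[0,0,0]], "fingers": [255,255,255]}}

```text
time: 19.05
position: [599.8, 100.9, -0.9]
orientation: [-0.662, 0.75, 0.0, -0.0]
force: [-0.4, 0.4, -0.3]
opening: 0.6
finger_force: 0.0
```

Emit:
{"method": "move_arm", "body": {"delta_rot": [[0,0,0],[0,0,0],[0,0,0]], "dp": [[0,0,0.0005],[0,0,0],[0,0,0]], "fingers": [255,255,255]}}

```text
time: 19.35
position: [599.8, 100.9, -1.4]
orientation: [-0.662, 0.75, 0.0, -0.0]
force: [0.6, 0.8, -0.2]
opening: 0.4
finger_force: 0.0
```

Emit:
{"method": "move_arm", "body": {"delta_rot": [[0,0,0],[0,0,0],[0,0,0]], "dp": [[0,0,0.0005],[0,0,0],[0,0,0]], "fingers": [255,255,255]}}

```text
time: 19.65
position: [599.8, 100.9, -1.9]
orientation: [-0.662, 0.75, 0.0, -0.0]
force: [-0.9, -0.3, -0.1]
opening: 0.5
finger_force: 0.0
```

Emit:
{"method": "move_arm", "body": {"delta_rot": [[0,0,0],[0,0,0],[0,0,0]], "dp": [[0,0,0.0005],[0,0,0],[0,0,0]], "fingers": [255,255,255]}}

```text
time: 19.95
position: [599.8, 100.9, -2.4]
orientation: [-0.662, 0.75, -0.0, -0.0]
force: [-0.1, 0.2, 0.6]
opening: 0.7
finger_force: 0.0
```

Emit:
{"method": "move_arm", "body": {"delta_rot": [[0,0,0],[0,0,0],[0,0,0]], "dp": [[0,0,0.0005],[0,0,0],[0,0,0]], "fingers": [255,255,255]}}

```text
time: 20.25
position: [599.8, 100.9, -2.9]
orientation: [-0.662, 0.75, 0.0, -0.0]
force: [-0.4, 0.0, 0.6]
opening: 0.8
finger_force: 0.0
```

Emit:
{"method": "move_arm", "body": {"delta_rot": [[0,0,0],[0,0,0],[0,0,0]], "dp": [[0,0,0.0005],[0,0,0],[0,0,0]], "fingers": [255,255,255]}}

```text
time: 20.55
position: [599.8, 100.9, -3.4]
orientation: [-0.662, 0.75, 0.0, -0.0]
force: [0.7, 0.3, 0.1]
opening: 0.1
finger_force: 0.0
```

Emit:
{"method": "move_arm", "body": {"delta_rot": [[0,0,0],[0,0,0],[0,0,0]], "dp": [[0,0,0.0005],[0,0,0],[0,0,0]], "fingers": [255,255,255]}}

```text
time: 20.85
position: [599.8, 100.9, -3.9]
orientation: [-0.662, 0.75, 0.0, -0.0]
force: [-0.2, -0.3, -0.1]
opening: 0.3
finger_force: 0.0
```

```bash
python3 tip.py
```

```text
[599.85448133 100.9061952   -3.84791233] [-0.72577685 -1.04840354  0.68699835] [-0.000e+00 -4.219e+01  1.390e+01  3.130e+00 -1.000e-02 -0.000e+00]
[246.1 259.7 260.8 261.9 260.9 259.6 257.7 244.3]
col [ 56  51  47  34  31  26  27  31  28  30  30  29  28  33  31  33  33  31
  33  36  53  92 127 153 185 211 221 222 222 222 222 222 221 213 191 163
 154 169 189 186]
[215.2 224.3 225.7 226.8 228.3 227.1 225.9 212.8 207.9 204.8]
col [ 31  32  34  33  32  30  29  29  28  28  29  30  46  90 155 214 218 218
 219 218 218 218 218 219 218 218 218 218 218 218]
```

Emit:
{"method": "move_arm", "body": {"delta_rot": [[0,0,0],[0,0,0]], "dp": [[0,0,0.0005],[0,0,0]], "fingers": [255,255]}}

```text
time: 21.15
position: [599.8, 100.9, -4.4]
orientation: [-0.662, 0.75, 0.0, -0.0]
force: [-0.3, 0.7, -0.2]
opening: 0.3
finger_force: 0.0
```

Emit:
{"method": "move_arm", "body": {"delta_rot": [[0,0,0],[0,0,0]], "dp": [[0,0,0.0005],[0,0,0]], "fingers": [255,255]}}

```text
time: 21.35
position: [599.8, 100.9, -4.9]
orientation: [-0.662, 0.75, 0.0, -0.0]
force: [-0.2, 0.2, -0.3]
opening: 0.3
finger_force: 0.0
```

Emit:
{"method": "move_arm", "body": {"delta_rot": [[0,0,0],[0,0,0]], "dp": [[0,0,0.0004],[0,0,0]], "fingers": [255,255]}}

```text
time: 21.55
position: [599.8, 100.9, -5.3]
orientation: [-0.662, 0.75, 0.0, -0.0]
force: [0.4, 0.1, 0.1]
opening: 0.6
finger_force: 0.0
```

Emit:
{"method": "move_arm", "body": {"delta_rot": [[0,0,0],[0,0,0]], "dp": [[0,0,0.0005],[0,0,0]], "fingers": [255,255]}}

```text
time: 21.75
position: [599.8, 100.9, -5.8]
orientation: [-0.662, 0.75, 0.0, -0.0]
force: [-0.4, -0.6, -0.1]
opening: 0.6
finger_force: 0.0
```

Emit:
{"method": "move_arm", "body": {"delta_rot": [[0,0,0],[0,0,0]], "dp": [[0,0,0.0005],[0,0,0]], "fingers": [255,255]}}

```text
time: 21.95
position: [599.8, 100.9, -6.3]
orientation: [-0.662, 0.75, 0.0, -0.0]
force: [0.0, -0.3, 0.2]
opening: 0.5
finger_force: 0.0
```

Emit:
{"method": "move_arm", "body": {"delta_rot": [[0,0,0],[0,0,0]], "dp": [[0,0,0.0004],[0,0,0]], "fingers": [255,255]}}

```text
time: 22.15
position: [599.8, 100.9, -6.7]
orientation: [-0.662, 0.75, 0.0, -0.0]
force: [0.4, -0.8, 0.6]
opening: 0.5
finger_force: 0.0
```

Emit:
{"method": "move_arm", "body": {"delta_rot": [[0,0,0],[0,0,0]], "dp": [[0,0,0.0005],[0,0,0]], "fingers": [255,255]}}

```text
time: 22.35
position: [599.8, 100.9, -7.2]
orientation: [-0.662, 0.75, 0.0, -0.0]
force: [0.0, -0.6, -0.1]
opening: 0.6
finger_force: 0.0
```

Emit:
{"method": "move_arm", "body": {"delta_rot": [[0,0,0],[0,0,0]], "dp": [[0,0,0.0005],[0,0,0]], "fingers": [255,255]}}

```text
time: 22.55
position: [599.9, 100.9, -7.5]
orientation: [-0.662, 0.75, -0.0, 0.0]
force: [0.0, 0.3, 0.7]
opening: 0.2
finger_force: 0.5
```

```bash
python3 tip.py
```

```text
[599.89564337 100.9065007   -7.50082187] [-0.30058511  0.54006068  2.0690428 ] [-4.000e-02 -4.161e+01  1.361e+01  3.040e+00  8.000e-02 -0.000e+00]
[247.5 260.9 261.8 262.4 261.7 260.5 259.1 245.4]
col [ 57  57  55  49  43  29  26  27  31  30  31  30  32  31  28  32  34  23
  31  32  36  55  96 144 186 211 222 222 222 223 222 221 217 198 167 154
 164 171 164 151]
[216.4 224.4 226.4 227.7 228.9 228.1 226.9 214.7 209.7 206. ]
col [ 29  30  32  33  32  32  30  30  28  29  29  28  29  53 119 196 217 219
 219 219 219 219 218 218 218 218 219 219 219 218]
```

Contact at TCP reading -7.4, so the fingertips end about 33 mm behind the reported TCP. I build up the force.

Emit:
{"method": "move_arm", "body": {"delta_rot": [[0,0,0],[0,0,0],[0,0,0]], "dp": [[0,0,0.0004],[0,0,0],[0,0,0]], "fingers": [255,255,255]}}

```text
time: 22.95
position: [599.9, 100.9, -7.5]
orientation: [-0.662, 0.75, -0.0, 0.0]
force: [-2.3, 0.4, 5.6]
opening: 0.4
finger_force: 2.7
```

Emit:
{"method": "move_arm", "body": {"delta_rot": [[0,0,0],[0,0,0],[0,0,0]], "dp": [[0,0,0.0004],[0,0,0],[0,0,0]], "fingers": [255,255,255]}}

```text
time: 23.25
position: [599.9, 100.9, -7.5]
orientation: [-0.662, 0.75, -0.0, 0.0]
force: [-2.5, 0.2, 7.4]
opening: 0.5
finger_force: 3.7
```

Emit:
{"method": "move_arm", "body": {"delta_rot": [[0,0,0],[0,0,0],[0,0,0],[0,0,0]], "dp": [[0,0,0.0004],[0,0,0.0004],[0,0,0],[0,0,0]], "fingers": [255,255,255,255]}}

```text
time: 23.65
position: [599.9, 100.9, -7.6]
orientation: [-0.662, 0.75, -0.0, 0.0]
force: [-4.2, 0.0, 11.3]
opening: 0.8
finger_force: 5.6
```

Emit:
{"method": "move_arm", "body": {"delta_rot": [[0,0,0],[0,0,0],[0,0,0],[0,0,0],[0,0,0]], "dp": [[0,0.001,0],[0,0.002,0],[0,0.002,0],[0,0,0],[0,0,0]], "fingers": [255,255,255,255,255]}}

```text
time: 24.15
position: [597.7, 102.1, -7.5]
orientation: [-0.662, 0.75, -0.001, 0.003]
force: [1.6, -0.7, 6.3]
opening: 0.2
finger_force: 3.2
```

Emit:
{"method": "move_arm", "body": {"delta_rot": [[0,0,0],[0,0,0],[0,0,0],[0,0,0]], "dp": [[0,0,0.0005],[0,0,0.0005],[0,0,0],[0,0,0]], "fingers": [255,255,255,255]}}

```text
time: 24.55
position: [597.7, 102.1, -7.6]
orientation: [-0.662, 0.749, -0.002, 0.003]
force: [0.0, -1.3, 11.5]
opening: 0.6
finger_force: 5.6
```

Emit:
{"method": "move_arm", "body": {"delta_rot": [[0,0,0],[0,0,0],[0,0,0],[0,0,0],[0,0,0]], "dp": [[0,0.001,0],[0,0.002,0],[0,0.002,0],[0,0.002,0],[0,0.002,0]], "fingers": [255,255,255,255,255]}}

```text
time: 25.05
position: [590.7, 103.8, -7.5]
orientation: [-0.662, 0.749, -0.002, 0.005]
force: [3.1, -0.9, 7.2]
opening: 0.6
finger_force: 3.9
```

```bash
python3 st.py
```

```text
25.05 [590.7 103.8  -7.5] bed [0.7 3.1] F [ 3.1 -0.9  7.2] op 0.5908996589889738 3.949090001891591
tooly 172.94 [ 0.0101  0.0025 -0.9999] [ 0.44  0.54 -0.29  0.   -0.73 -0.57]
```

```bash
cat >pl.py <<'E'
from h import *
p=shot("wrist");g=p["img"].astype(int)
def bed(px,z):
    c=ground(p,px,z)[:,:2]-[589.7,100.8];y=-.124;return c@np.array([[np.cos(y),np.sin(y)],[-np.sin(y),np.cos(y)]]).T
for by in (-52,-45):
    xs=np.arange(-115,115,.5);u=proj(p,place(np.c_[xs,0*xs+by,0*xs+26],589.7,100.8,-.124))
    ok=(u[:,0]>1)&(u[:,0]<638)&(u[:,1]>1);v=[g[int(round(b)),int(round(a))].min() if k else 0 for (a,b),k in zip(u,ok)]
    v=np.array(v);w=np.where(v>215)[0];print(by,"glass x",xs[w[0]],xs[w[-1]],len(w))
r=optics.regions_of(p,"plate")
if r:
    m=r[0]["mask"];row=int(proj(p,place(np.array([[0,-50,26.]]),589.7,100.8,-.124))[0,1]);c=np.where(m[row])[0];print("mask",bed([[c[0],row],[c[-1],row]],26)[:,0].round(1))
E
python3 pl.py
```

```text
-52 glass x -94.5 91.0 372
-45 glass x -95.0 91.5 374
mask [ 92.9 -96.2]
```

The plate is being carried (far edge 102 → 92 mm). I continue, adding a little downwards.

Emit:
{"method": "move_arm", "body": {"delta_rot": [[0,0,0],[0,0,0],[0,0,0],[0,0,0],[0,0,0],[0,0,0]], "dp": [[0,0.001,0.0005],[0,0.002,0.0002],[0,0.002,0.0002],[0,0.002,0.0001],[0,0.002,0],[0,0.002,0]], "fingers": [255,255,255,255,255,255]}}

```text
time: 25.75
position: [581.2, 105.2, -7.6]
orientation: [-0.662, 0.749, -0.003, 0.006]
force: [4.4, -2.8, 11.7]
opening: 0.3
finger_force: 5.5
```

Emit:
{"method": "move_arm", "body": {"delta_rot": [[0,0,0],[0,0,0],[0,0,0],[0,0,0]], "dp": [[0,0.002,0.0001],[0,0.002,0.0001],[0,0.002,0.0001],[0,0.002,0.0001]], "fingers": [255,255,255,255]}}

```text
time: 26.15
position: [573.8, 106.1, -7.6]
orientation: [-0.663, 0.749, -0.003, 0.006]
force: [5.1, -3.7, 12.4]
opening: 0.7
finger_force: 6.3
```

```bash
python3 st.py; python3 pl.py
```

```text
26.15 [573.8 106.1  -7.6] bed [-16.4   3.3] F [ 5.1 -3.7 12.4] op 0.6807834393125461 6.305937231311418
tooly 173.0 [ 0.0136  0.0027 -0.9999] [ 0.46  0.52 -0.34  0.01 -0.7  -0.59]
-52 glass x -111.5 74.5 373
-45 glass x -111.5 74.5 373
mask [  76.3 -113.1]
```

Emit:
{"method": "move_arm", "body": {"delta_rot": [[0,0,0],[0,0,0],[0,0,0],[0,0,0],[0,0,0],[0,0,0]], "dp": [[0.0003,0.002,0.0001],[0.0003,0.002,0.0001],[0.0003,0.002,0.0001],[0,0.002,0.0001],[0,0.002,0.0001],[0,0.002,0]], "fingers": [255,255,255,255,255,255]}}

```text
time: 26.85
position: [562.7, 107.5, -7.6]
orientation: [-0.663, 0.749, -0.004, 0.007]
force: [4.8, -2.7, 13.9]
opening: 0.2
finger_force: 7.0
```

```bash
python3 st.py; python3 pl.py
```

```text
26.85 [562.7 107.5  -7.6] bed [-27.6   3.3] F [ 4.8 -2.7 13.9] op 0.245728881036876 6.9652730300185794
tooly 173.02 [ 0.0156  0.004  -0.9999] [ 0.47  0.5  -0.37  0.01 -0.68 -0.6 ]
-52 glass x -114.0 63.5 356
-45 glass x -114.0 63.0 355
```

Emit:
{"method": "move_arm", "body": {"delta_rot": [[0,0,0],[0,0,0],[0,0,0],[0,0,0],[0,0,0],[0,0,0]], "dp": [[0,0.001,0],[0,0.001,0],[0,0.001,0],[0,0.001,0],[0,0.001,0],[0,0.001,0]], "fingers": [255,255,255,255,255,255]}}

```text
time: 27.55
position: [557.0, 108.4, -7.6]
orientation: [-0.663, 0.749, -0.004, 0.007]
force: [5.4, -2.8, 13.2]
opening: 0.6
finger_force: 6.7
```

```bash
python3 st.py; python3 pl.py
```

```text
27.55 [557.  108.4  -7.6] bed [-33.4   3.5] F [ 5.4 -2.8 13.2] op 0.5745340335689422 6.747383873489525
tooly 173.02 [ 0.016   0.0043 -0.9999] [ 0.48  0.5  -0.38  0.01 -0.67 -0.61]
-52 glass x -114.0 58.5 346
-45 glass x -114.0 58.0 345
mask [  59.7 -117.9]
```

Emit:
{"method": "move_arm", "body": {"delta_rot": [[0,0,0],[0,0,0],[0,0,0],[0,0,0],[0,0,0],[0,0,0]], "dp": [[0,0.001,0],[0,0.001,0],[0,0.001,0],[0,0.0005,0],[0,0,0],[0,0,0]], "fingers": [255,255,255,255,255,255]}}

```text
time: 28.25
position: [553.7, 109.2, -7.6]
orientation: [-0.663, 0.749, -0.004, 0.008]
force: [6.1, -2.8, 13.6]
opening: 0.5
finger_force: 6.8
```

```bash
python3 st.py; python3 pl.py
```

```text
28.25 [553.7 109.2  -7.6] bed [-36.7   3.9] F [ 6.1 -2.8 13.6] op 0.5058253646809998 6.8047315141029685
tooly 173.03 [ 0.0164  0.0048 -0.9999] [ 0.48  0.49 -0.39  0.01 -0.67 -0.61]
-52 glass x -114.0 58.5 346
-45 glass x -113.5 58.5 345
mask [  59.9 -117.7]
```

The plate stopped moving while the fingers slid on, so it is against the stop. I lift off and go to the applicator.

Emit:
{"method": "move_arm", "body": {"delta_rot": [[0,0,0],[0,0,0],[0,0,0],[0,0,0],[0,0,0],[0,0,0],[0,0,0]], "dp": [[0,0,-0.003],[0,0,-0.01],[0,0,-0.03],[0,0,-0.035],[0,0,-0.032],[0,0,0],[0,0,0]], "fingers": [255,255,255,255,255,255,255]}}

```text
time: 29.05
position: [545.1, 106.8, 98.1]
orientation: [-0.661, 0.75, 0.0, 0.0]
force: [0.3, -0.9, -0.9]
opening: 0.3
finger_force: 0.0
```

```bash
python3 st.py; python3 pl.py; python3 - <<'E'
from h import *
for n in("side","scene"):
    p=shot(n)
    for y in (0,-25):
        X=np.array([[x,y,z] for x,z in ((56,26),(60,26),(62,22.5),(64,22.5),(67,22.5),(72,20),(78,18),(90,18))],float)
        u=proj(p,place(X,589.7,100.8,-.124)).round().astype(int);print(n,y,[p["img"][b,a].tolist() for a,b in u])
E
```

```text
29.05 [545.1 106.8  98.1] bed [-45.    0.4] F [ 0.3 -0.9 -0.9] op 0.26360654185490967 0.0
tooly 172.81 [-2.e-04  7.e-04 -1.e+00] [ 0.48  0.35 -0.29 -0.   -0.93 -0.61]
-52 glass x -115.0 58.0 347
-45 glass x -114.0 58.0 345
mask [  60.2 -117. ]
side 0 [[221, 233, 228], [213, 218, 203], [213, 223, 212], [213, 223, 212], [211, 195, 146], [214, 184, 109], [211, 184, 121], [186, 190, 193]]
side -25 [[219, 232, 227], [201, 215, 212], [209, 220, 218], [209, 220, 218], [188, 194, 195], [188, 191, 194], [186, 190, 193], [187, 190, 193]]
scene 0 [[226, 237, 229], [204, 207, 168], [221, 234, 223], [214, 226, 205], [219, 182, 97], [222, 180, 78], [196, 179, 151], [184, 187, 187]]
scene -25 [[226, 237, 229], [193, 207, 199], [218, 231, 223], [203, 220, 212], [186, 195, 191], [184, 188, 187], [184, 186, 187], [183, 186, 186]]
```

Emit:
{"method": "move_arm", "body": {"delta_rot": [[0,0,0],[0,0,0],[0,0,0],[0,0,0]], "dp": [[-0.035,-0.03,0],[-0.035,-0.03,0],[-0.01,-0.03,0],[0,0,0]], "fingers": [255,255,255,255]}}

```text
time: 29.65
position: [647.3, 176.0, 95.2]
orientation: [-0.662, 0.75, -0.0, -0.001]
force: [-0.2, 0.6, -0.5]
opening: 0.1
finger_force: 0.0
```

```bash
python3 - <<'E'
from h import *
p=shot("wrist")
g=p["img"].astype(int);m=((g[:,:,0]-g[:,:,2]>50)&(g[:,:,0]>g[:,:,1]+8)&(g[:,:,0]-g[:,:,1]<70))
X=np.array([[x,y,z] for x in(62,80) for y in(-8,8) for z in (18,22.5)],float);u=proj(p,place(X,589.7,100.8,-.124))
print(u.round(1).tolist())
c=u.mean(0).astype(int);print(c)
y0,x0=c[1]-45,c[0]-60;q=m[y0:y0+90,x0:x0+120];r,k=np.where(q);print(q.sum(),"rows",r.min()+y0,r.max()+y0,"cols",k.min()+x0,k.max()+x0)
cv2.imwrite("pics/catch.png",cv2.resize(p["img"][y0:y0+90,x0:x0+120,::-1],None,fx=6,fy=6,interpolation=cv2.INTER_CUBIC))
E
```

```text
[[302.5, 111.7], [302.1, 111.2], [302.8, 135.1], [302.5, 135.0], [277.1, 111.7], [276.3, 111.2], [277.8, 135.1], [277.1, 135.1]]
[289 123]
414 rows 111 135 cols 287 303
```

View pics/catch.png

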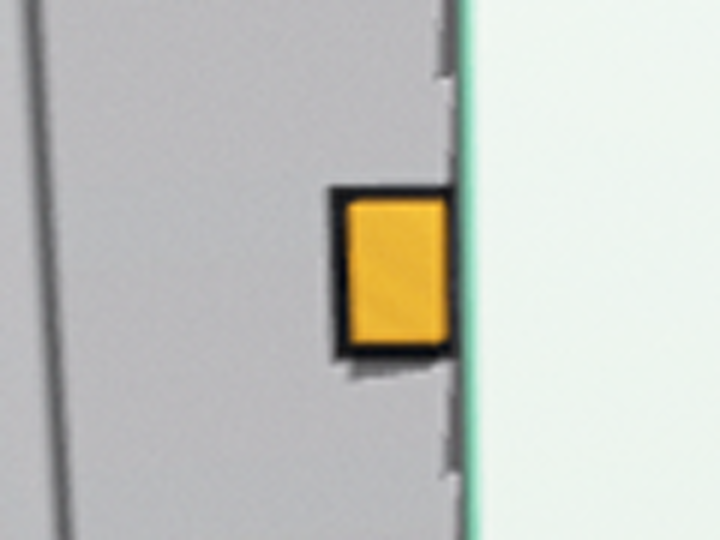

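The catch stands fully clear of the glass edge (brass at about (397,270) in the crop) and casts its own shadow, so it is up. Off to the applicator, opening the fingers on the way.

Emit:
{"method": "move_arm", "body": {"delta_rot": [[0,0,0],[0,0,0],[0,0,0],[0,0,0],[0,0,0],[0,0,0],[0,0,0],[0,0,0]], "dp": [[0.0453,0.002,-0.005],[0.0453,0.002,-0.005],[0.0453,0.002,0],[0.0453,0.002,0],[0.0453,0.002,0],[0.0453,0.002,0],[0.0453,0.002,0],[0.0453,0.002,0]], "fingers": [255,255,255,0,0,0,0,0]}}

```text
time: 30.5
position: [581.6, -184.2, 107.4]
orientation: [-0.661, 0.75, 0.001, -0.001]
force: [0.4, 0.4, 0.5]
opening: 32.3
finger_force: 0.0
```

Emit:
{"method": "move_arm", "body": {"delta_rot": [[0,0,0],[0,0,0],[0,0,-0.06],[0,0,-0.055],[0,0,0],[0,0,0]], "dp": [[0.0453,0.002,0],[0.0453,0.002,0],[0,0,0],[0,0,0],[0,0,0],[0,0,0]], "fingers": [0,0,0,0,0,0]}}

```text
time: 31.1
position: [567.5, -271.7, 107.5]
orientation: [-0.703, 0.711, 0.001, -0.0]
force: [-0.1, -0.8, -0.5]
opening: 80.6
finger_force: 0.0
```

```bash
python3 st.py; python3 - <<'E'
from h import *
# refit applicator from scene+side
for n in("scene","side"):
    p=shot(n);hsv=cv2.cvtColor(p["img"],cv2.COLOR_RGB2HSV)
    u=proj(p,[[568,-271,25]])[0].astype(int)
    for r in optics.regions_of(p,"applicator"):
        if np.hypot(*(np.array(r["location"])-u))<25: print(n,r["score"],fit(p,r["mask"].astype(np.uint8),APP,[(568,-271,-.01)]))
E
```

```text
31.1 [ 567.5 -271.7  107.5] bed [  24.1 -372.4] F [-0.1 -0.8 -0.5] op 80.6254964182081 0.0
tooly 179.35 [-1.3e-03  4.0e-04 -1.0e+00] [-0.19  0.46 -0.09 -0.   -1.02  0.18]
scene 0.92 [(np.float64(0.913), np.float64(571.4), np.float64(-272.0), np.float64(-0.035))]
side 0.87 [(np.float64(0.943), np.float64(570.1), np.float64(-267.3), np.float64(0.038))]
```

Emit:
{"method": "move_arm", "body": {"delta_rot": [[0,0,0],[0,0,0],[0,0,0],[0,0,0],[0,0,0],[0,0,0]], "dp": [[0,-0.003,0.02],[0,0,0.03],[0,0,0.025],[0,0,0.01],[0,0,0],[0,0,0]], "fingers": [0,0,0,0,0,0]}}

```text
time: 31.9
position: [572.6, -272.3, 23.9]
orientation: [-0.704, 0.71, -0.001, 0.0]
force: [1.1, 0.1, 0.6]
opening: 87.2
finger_force: 0.0
```

Emit:
{"method": "move_arm", "body": {"delta_rot": [[0,0,0],[0,0,0],[0,0,0],[0,0,0],[0,0,0],[0,0,0]], "dp": [[0,0,0.006],[0,0,0.006],[0,0,0.006],[0,0,0.005],[0,0,0],[0,0,0]], "fingers": [0,0,0,0,0,0]}}

```text
time: 32.5
position: [571.6, -272.1, -0.4]
orientation: [-0.704, 0.711, 0.0, -0.0]
force: [-0.3, 0.5, 0.1]
opening: 86.8
finger_force: 0.0
```

Emit:
{"method": "move_arm", "body": {"delta_rot": [[0,0,0],[0,0,0],[0,0,0],[0,0,0],[0,0,0]], "dp": [[0,0,0.003],[0,0,0.003],[0,0,0.003],[0,0,0],[0,0,0]], "fingers": [0,0,0,0,0]}}

```text
time: 33.0
position: [571.5, -272.1, -9.3]
orientation: [-0.704, 0.711, 0.0, -0.0]
force: [0.4, -0.8, -0.7]
opening: 87.3
finger_force: 0.0
```

Emit:
{"method": "move_arm", "body": {"delta_rot": [[0,0,0],[0,0,0],[0,0,0],[0,0,0],[0,0,0]], "dp": [[0,0,0.002],[0,0,0.002],[0,0,0.002],[0,0,0],[0,0,0]], "fingers": [0,0,0,0,0]}}

```text
time: 33.5
position: [571.6, -272.1, -15.2]
orientation: [-0.704, 0.711, 0.0, -0.0]
force: [0.1, -0.8, 0.9]
opening: 86.8
finger_force: 0.0
```

Emit:
{"method": "move_arm", "body": {"delta_rot": [[0,0,0],[0,0,0],[0,0,0],[0,0,0]], "dp": [[0,0,0.0015],[0,0,0.0015],[0,0,0],[0,0,0]], "fingers": [0,0,0,0]}}

```text
time: 33.9
position: [571.6, -272.1, -18.2]
orientation: [-0.704, 0.711, 0.0, -0.0]
force: [-0.3, 0.3, -0.1]
opening: 87.1
finger_force: 0.0
```

Emit:
{"method": "move_arm", "body": {"delta_rot": [[0,0,0],[0,0,0],[0,0,0],[0,0,0],[0,0,0],[0,0,0],[0,0,0],[0,0,0]], "dp": [[0,0,0],[0,0,0],[0,0,0],[0,0,0],[0,0,0],[0,0,0],[0,0,0],[0,0,0]], "fingers": [255,255,255,255,255,255,255,255]}}

```text
time: 34.7
position: [571.3, -272.0, -18.2]
orientation: [-0.704, 0.711, 0.0, -0.0]
force: [-1.7, -1.1, -0.6]
opening: 33.4
finger_force: 30.0
```

Emit:
{"method": "move_arm", "body": {"delta_rot": [[0,0,0],[0,0,0],[0,0,0],[0,0,0]], "dp": [[0,0,0],[0,0,0],[0,0,0],[0,0,0]], "fingers": [255,255,255,255]}}

```text
time: 35.1
position: [571.3, -272.0, -18.2]
orientation: [-0.704, 0.711, 0.0, -0.0]
force: [-1.3, 0.7, 1.8]
opening: 33.7
finger_force: 30.0
```

```bash
python3 st.py
```

```text
35.1 [ 571.3 -272.   -18.2] bed [  27.9 -372.2] F [-1.3  0.7  1.8] op 33.749502139507776 29.99871790409088
tooly 179.42 [-6.e-04  1.e-04 -1.e+00] [-0.19  0.6  -0.2  -0.   -0.77  0.18]
```

Gripped (33.7 mm, 30 N). I lift and check.

Emit:
{"method": "move_arm", "body": {"delta_rot": [[0,0,0],[0,0,0],[0,0,0],[0,0,0],[0,0,0],[0,0,0],[0,0,0],[0,0,0]], "dp": [[0,0,-0.003],[0,0,-0.007],[0,0,-0.015],[0,0,-0.02],[0,0,-0.025],[0,0,-0.025],[0,0,-0.015],[0,0,-0.005]], "fingers": [255,255,255,255,255,255,255,255]}}

```text
time: 35.9
position: [572.5, -272.1, 98.7]
orientation: [-0.704, 0.711, -0.001, 0.001]
force: [0.7, -0.4, -6.3]
opening: 33.5
finger_force: 30.0
```

Emit:
{"method": "move_arm", "body": {"delta_rot": [[0,0,0],[0,0,0],[0,0,0],[0,0,0],[0,0,0],[0,0,0],[0,0,0],[0,0,0]], "dp": [[-0.015,-0.002,0],[-0.03,-0.004,0],[-0.04,-0.005,0],[-0.04,-0.005,0],[-0.04,-0.005,0],[-0.04,-0.005,0],[-0.04,-0.005,0],[-0.04,-0.005,0]], "fingers": [255,255,255,255,255,255,255,255]}}

```text
time: 36.7
position: [609.0, 14.8, 95.1]
orientation: [-0.704, 0.711, 0.001, -0.001]
force: [0.9, -0.4, -5.1]
opening: 34.0
finger_force: 30.0
```

Emit:
{"method": "move_arm", "body": {"delta_rot": [[0,0,0],[0,0,0],[0,0,0.06],[0,0,0.054],[0,0,0],[0,0,0]], "dp": [[-0.04,-0.005,0],[-0.03,-0.004,0],[-0.014,-0.0015,0],[0,0,0],[0,0,0],[0,0,0]], "fingers": [255,255,255,255,255,255]}}

```text
time: 37.3
position: [620.7, 96.5, 95.5]
orientation: [-0.662, 0.749, 0.001, -0.001]
force: [-0.3, -1.6, -5.7]
opening: 33.8
finger_force: 30.0
```

```bash
python3 st.py
```

```text
37.3 [620.7  96.5  95.5] bed [31.3 -0.4] F [-0.3 -1.6 -5.7] op 33.84959281213475 29.995925724506378
tooly 172.96 [-2.6e-03 -6.0e-04 -1.0e+00] [ 0.41  0.47 -0.11 -0.   -1.   -0.53]
```

```bash
cat >ap.py <<'E'
from h import *
import sys
z0=float(sys.argv[1])
for n in("scene","side"):
    p=shot(n);u=proj(p,[[619,97,z0+25]])[0]
    for r in optics.regions_of(p,"applicator"):
        if np.hypot(*(np.array(r["location"])-u))<40:
            f=fit(p,r["mask"].astype(np.uint8),APP,[(619,97,-.124)],z0)[0];b=np.array(f[1:3])-[589.7,100.8];y=-.124
            print(n,r["score"],r["mask"].sum(),f,"bed",np.array([[np.cos(y),np.sin(y)],[-np.sin(y),np.cos(y)]])@b)
E
python3 ap.py 113.7
```

```text
scene 0.87 652 (np.float64(0.579), np.float64(616.9), np.float64(96.2), np.float64(-0.115)) bed [27.56009359 -1.20051721]
side 0.62 879 (np.float64(0.661), np.float64(618.0), np.float64(101.7), np.float64(-0.107)) bed [27.97139401  4.39330366]
```

Emit:
{"method": "move_arm", "body": {"delta_rot": [[0,0,0],[0,0,0],[0,0,0],[0,0,0],[0,0,0],[0,0,0],[0,0,0],[0,0,0]], "dp": [[0,-0.001,0.008],[0,0,0.02],[0,0,0.02],[0,0,0.015],[0,0,0.01],[0,0,0.005],[0,0,0],[0,0,0]], "fingers": [255,255,255,255,255,255,255,255]}}

```text
time: 38.3
position: [623.5, 96.5, 19.6]
orientation: [-0.662, 0.75, -0.0, 0.001]
force: [-0.2, 0.7, -6.5]
opening: 33.9
finger_force: 30.0
```

Emit:
{"method": "move_arm", "body": {"delta_rot": [[0,0,0],[0,0,0],[0,0,0],[0,0,0],[0,0,0],[0,0,0]], "dp": [[0,0,0.001],[0,0,0.001],[0,0,0.001],[0,0,0.001],[0,0,0],[0,0,0]], "fingers": [255,255,255,255,255,255]}}

```text
time: 38.9
position: [622.8, 96.3, 14.8]
orientation: [-0.662, 0.75, -0.0, -0.0]
force: [-0.2, -0.4, -6.3]
opening: 34.2
finger_force: 30.0
```

```bash
python3 st.py
```

```text
38.9 [622.8  96.3  14.8] bed [33.4 -0.3] F [-0.2 -0.4 -6.3] op 34.18278977128139 29.995980262756348
tooly 172.9 [-0. -0. -1.] [ 0.41  0.56 -0.18  0.   -0.83 -0.53]
```

Bed x is 33.4, so the applicator origin is at about 31.4. I continue down gently.

Emit:
{"method": "move_arm", "body": {"delta_rot": [[0,0,0],[0,0,0],[0,0,0],[0,0,0],[0,0,0],[0,0,0],[0,0,0]], "dp": [[0,0.001,0.001],[0,0,0.001],[0,0,0.001],[0,0,0.001],[0,0,0.0008],[0,0,0],[0,0,0]], "fingers": [255,255,255,255,255,255,255]}}

```text
time: 39.6
position: [621.8, 96.5, 10.0]
orientation: [-0.662, 0.75, -0.0, -0.0]
force: [0.6, 0.3, -6.3]
opening: 33.5
finger_force: 30.0
```

Emit:
{"method": "move_arm", "body": {"delta_rot": [[0,0,0],[0,0,0],[0,0,0],[0,0,0]], "dp": [[0,0,0.0005],[0,0,0.0005],[0,0,0],[0,0,0]], "fingers": [255,255,255,255]}}

```text
time: 40.0
position: [621.8, 96.4, 9.0]
orientation: [-0.662, 0.75, 0.0, -0.0]
force: [-0.9, 1.0, -6.1]
opening: 33.5
finger_force: 30.0
```

Emit:
{"method": "move_arm", "body": {"delta_rot": [[0,0,0],[0,0,0],[0,0,0],[0,0,0]], "dp": [[0,0,0.0005],[0,0,0.0005],[0,0,0],[0,0,0]], "fingers": [255,255,255,255]}}

```text
time: 40.4
position: [621.8, 96.5, 8.0]
orientation: [-0.662, 0.75, 0.0, -0.0]
force: [0.4, -0.6, -7.1]
opening: 33.7
finger_force: 30.0
```

Emit:
{"method": "move_arm", "body": {"delta_rot": [[0,0,0],[0,0,0],[0,0,0],[0,0,0]], "dp": [[0,0,0.0004],[0,0,0.0004],[0,0,0],[0,0,0]], "fingers": [255,255,255,255]}}

```text
time: 40.8
position: [621.9, 96.5, 7.8]
orientation: [-0.662, 0.75, -0.0, 0.0]
force: [-2.0, 0.2, 1.0]
opening: 33.5
finger_force: 30.0
```

It stands on the glass (about 7 N bearing). I release and back off upwards.

Emit:
{"method": "move_arm", "body": {"delta_rot": [[0,0,0],[0,0,0],[0,0,0],[0,0,0],[0,0,0],[0,0,0],[0,0,0],[0,0,0]], "dp": [[0,0,0],[0,0,0],[0,0,0],[0,0,0],[0,0,0],[0,0,0],[0,0,0],[0,0,0]], "fingers": [120,90,60,40,20,0,0,0]}}

```text
time: 41.6
position: [621.8, 96.4, 7.2]
orientation: [-0.662, 0.75, -0.0, 0.0]
force: [-0.3, 0.1, 0.0]
opening: 84.9
finger_force: 0.0
```

Emit:
{"method": "move_arm", "body": {"delta_rot": [[0,0,0],[0,0,0],[0,0,0],[0,0,0],[0,0,0],[0,0,0],[0,0,0],[0,0,0]], "dp": [[0,0,-0.002],[0,0,-0.01],[0,0,-0.02],[0,0,-0.03],[0,0,-0.04],[0,0,-0.04],[0,0,-0.02],[0,0,0]], "fingers": [0,0,0,0,0,0,0,0]}}

```text
time: 42.4
position: [624.2, 97.1, 174.7]
orientation: [-0.662, 0.749, -0.002, 0.004]
force: [-0.7, 0.2, 0.5]
opening: 87.2
finger_force: 0.0
```

Emit:
{"method": "move_arm", "body": {"delta_rot": [[0,0,0],[0,0,0],[0,0,0],[0,0,0]], "dp": [[-0.03,0,0],[-0.03,0,0],[0,0,0],[0,0,0]], "fingers": [0,0,0,0]}}

```text
time: 42.8
position: [628.5, 156.3, 168.1]
orientation: [-0.662, 0.749, 0.0, -0.001]
force: [-0.4, 0.2, -0.6]
opening: 86.7
finger_force: 0.0
```

```bash
python3 st.py;python3 ap.py 26; python3 - <<'E'
from h import *
p=shot("wrist");cv2.imwrite("pics/end.png",p["img"][:,:,::-1])
print(p["t"].round())
for r in optics.regions_of(p,"applicator")[:2]:
    f=fit(p,r["mask"].astype(np.uint8),APP,[(619,97,-.124),(619,97,3.02)],26);print(r["score"],r["location"],f)
E
python3 pl.py
```

```text
42.8 [628.5 156.3 168.1] bed [31.6 59.8] F [-0.4  0.2 -0.6] op 86.66699582039266 0.0
tooly 172.95 [-2.1e-03 -8.0e-04 -1.0e+00] [ 0.49  0.44  0.04 -0.   -1.17 -0.62]
scene 0.77 928 (np.float64(0.916), np.float64(620.2), np.float64(96.5), np.float64(-0.127)) bed [30.79765093 -0.49466849]
side 0.81 1190 (np.float64(0.935), np.float64(620.9), np.float64(99.9), np.float64(-0.124)) bed [31.07175582  2.96580351]
[ 604. -253.  311.]
0.97 [315.1, 149.8] [(np.float64(0.89), np.float64(619.4), np.float64(98.2), np.float64(-0.129)), (np.float64(0.797), np.float64(620.3), np.float64(98.1), np.float64(3.019))]
-52 glass x -114.5 58.0 341
-45 glass x -113.5 58.5 247
mask [  59.8 -117. ]
```

All three cameras put the applicator at bed x ≈ 30–31 mm, square and upright, and the plate has stayed home. I hand in.

```bash
python3 -c "
from rig import bot
print(bot.finish_job())"
```

```text
the job is handed in; nothing more can be done
None
```

I handed the job in at about 43 s, with no verdict returned. The plate is home with the catch up, and the applicator is released upright, square and about 1 mm off the start marks. I never moved near the jar, vial, spatula or micrometer, but did not re-check their positions at the end.

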